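# Lock the instrument cradle on the load rail with a quarter-turn stop

### The job

Take the winged rail stop out of the foam block, drop its foot into the slot of the load rail in front of the instrument cradle, and slide it along so that it pushes the cradle fully home against the end stop and squeezes the cradle's sprung buffer well in, without bottoming it. Holding it there, twist the wing a quarter turn clockwise until it stops, so that it is locked in the rail with the buffer still about a millimetre or more squeezed, and let go. Find the slot by feel and force nothing: not the foot on the rail's lips, not the buffer past its travel, not the wing past its stop; leave the other things alone.

Things in the scene. Friction and masses are not known exactly. Their poses are not given: they have to be found in the camera images.
- stop_grip (a point): Loose steel rail stop, 59 mm tall, 0.22 to 0.35 kg, upright in one foam pocket. Point: centre of its wing, on the turning axis; z up, x along the wing. Wing: flat bar 44 mm long, 12 thick, 34 tall. Under it a round collar, 36 mm diameter, 12 thick, underside 29 mm below this point; then 5 mm of round neck (14.5 mm); then the foot.
- rail_stop: The same rail stop; origin at the centre of its foot's underside, 41.6 mm below the wing's centre, axes alike. Foot: steel hammer head 36 mm long, in line with the wing, 14.5 mm wide, 8 mm tall; same after half a turn. In the slot it turns clockwise from above: ramps clamp the lips from 45 degrees on (0.2 N m); at 85 to 92 its square corners meet the cavity's walls: firm stop (0.5 N m). Anticlockwise it jams at 45.
- foam: Fixed dark foam block, 90 (x) by 170 (y) by 30 mm tall; origin at the centre of its underside. Two pockets, 22 (x) by 44 mm (y), 24 mm deep, at 38 mm either side of its middle along y. The rail stop and the plain knob hang in them by their collars, which lie on the block's top; feet 12.6 mm deep. Which is in which varies.
- board: Fixed plywood board, 180 by 440 by 12 mm; origin at the centre of its underside; y along the rail. Screwed on it by slotted holes, so up to 8 mm off its middle in x and y and 0.6 degrees askew, is a 60 mm wide, 400 mm long aluminium load rail, top 32 mm above the bench. Slot along its middle: 16 mm wide between 5 mm lips; cavity below 35 mm wide, floor 16 mm under the top.
- cradle (a joint): Travel of the instrument cradle along the rail, towards the board's -y, in m: 0.060 is home against the end stop, start 0 to 0.030; 3 N of friction. At value q its buffer's front face lies at y = 30 mm - q on the rail (board y, give or take 8 mm). Foot plate 90 mm wide, top 10.5 mm above the rail; instrument from 78 mm behind that face, 66 mm high.
- buffer (a joint): Travel in m of the sprung rubber buffer on the cradle's front edge: 0 free, 0.003 squeezed to its end. It takes 4 N to start, 6.5 N at 1 mm, 11.5 N at 3 mm. Its flat front face is 64 mm wide, 9 mm high, 1 to 10 mm above the rail's top; the stop's collar bears on it with its axis 18 mm in front. Turning the wing can lose 1 mm of squeeze; once locked, the stop holds it.
- knob_mid (a point): Bystander: loose plain steel knob in the other foam pocket, with a round foot and a round grip of 34 mm diameter, no wing. Point: on its axis, 26 mm above its collar's underside.
- tape: Bystander: cardboard core ring, 90 mm diameter, 25 mm high, flat on the bench; origin at the centre of its underside.
- driver: Bystander: a screwdriver lying on the bench beyond the rail; origin under its middle.

How it is judged:
On the way, in this order (a step that is already met when the one before it is completed fails the run):
1. the rail stop's foot is down in the slot, its collar on the rail, the wing still in line with the slot (y of stop_grip in the frame of board between -0.19 and 0.19 m and z of stop_grip in the frame of board between 0.058 and 0.0628 m and x of stop_grip in the frame of board between -0.012 and 0.012 m and angle between stop_grip's own z axis and vertical below 0.08 rad and angle between the x axis of stop_grip and the y axis of board, either way round below 0.5 rad), for 0.1 s.
2. the rail stop has pushed the cradle home and squeezes its buffer, before it is turned (y of stop_grip in the frame of board between -0.19 and 0.19 m and z of stop_grip in the frame of board between 0.058 and 0.0628 m and x of stop_grip in the frame of board between -0.012 and 0.012 m and angle between stop_grip's own z axis and vertical below 0.08 rad and value of joint cradle above 0.0585 m and value of joint buffer above 0.0007 m and angle between the x axis of stop_grip and the y axis of board, either way round below 0.8 rad), for 0.1 s.
3. the wing is turned a quarter turn (y of stop_grip in the frame of board between -0.19 and 0.19 m and z of stop_grip in the frame of board between 0.058 and 0.0628 m and x of stop_grip in the frame of board between -0.012 and 0.012 m and angle between stop_grip's own z axis and vertical below 0.08 rad and value of joint cradle above 0.0585 m and value of joint buffer above 0.0007 m and angle between the x axis of stop_grip and the y axis of board, either way round above 1.31 rad), for 0.1 s.
At the end, for the whole second after the job is handed in: Cradle within 1.5 mm of home, its buffer still squeezed by 0.7 mm or more, the rail stop's collar seated on the rail (within 1.8 mm), upright, its wing across the slot (within 15 degrees of square), at rest and released (all of step 3 and linear speed of rail_stop below 0.02 m/s); the robot touches nothing.
It fails at once if the rail stop is forced on the rail (over 60 N) before it is turned (contact force between rail_stop and rail above 60 N and angle between the x axis of stop_grip and the y axis of board, either way round below 0.5 rad).
It fails at once if the wing is forced past its stop (over 150 N, all contacts of stop and rail added) (contact force between rail_stop and rail above 150 N).
It fails at once if the buffer is forced past its travel (over 25 N) (contact force between rail_stop and buffer above 25 N).
It fails at once if the other things are disturbed (moved over 20 mm) (distance of any of knob_mid, tape, driver from where it was at the start of the episode above 0.02 m).
It also fails if it takes over 72 s, if anything falls off the work surface, if the arm or the gripper's body presses on something with over 40 N, if the wrist force passes 120 N, or if a joint passes its speed limit or range.

### The arm

A 6-joint arm with a two-finger parallel gripper is mounted at the origin on the work surface. World frame = base frame: x ahead of the robot, y to its left, z up, the work surface at z = 0. Lengths are in m, angles in rad, forces in N, time in s.
With the tool pointing down it reaches from about 0.325 to 0.925 m from the base axis. Payload 3.1 kg.
Tool frame: the origin (TCP) lies between the finger pads; the fingertips stand manip.tcp_to_tips ahead of it and the grasp point (between the pads) lies 11 mm behind it (manip.tcp_to_tips is the distance from the TCP to the fingertips, in m); y points along the fingers, z is the direction in which the jaws open and shut, and the axes are right-handed (so a half turn about y gives the same grasp; the last joint's range is limited). The gripper opens to 85 mm and grips with 20 to 120 N. Pads are 22 mm wide; open, the fingers measure 114 mm over their backs; the gripper's body (76 mm by 85 mm) begins 54 mm behind the grasp point. The pads swing forward as they close: fully open they stand 13 mm farther back than shut.
Start: joints at [-1.265, 0.217, 1.613, -0, 1.311, -0.112], TCP at [0.254, -0.571, 0.239] pointing down, gripper open.
Joint ranges: [-2.75, 2.75], [-0.78, 2.1], [0.31, 2.55], [-1.13, 4.27], [0.13, 2.63], [-2.58, 2.58]. Speed limits (rad/s): [2.79, 2.79, 3.14, 3.14, 3.14, 3.14].

### API

Orientations are given as a rotation vector (axis times angle).
In Python, from cell import manip gives the robot as it stands. The module is installed in compiled form; this text tells all that it offers.
- The arm moves only by the tool jog_arm, never from a script. Its argument "plan" is a list that holds one entry, the list of rows, each a list of 7 numbers: the shift along the tool's x, y, z in mm, then the turn, a rotation vector about the tool's x, y, z in degrees, then the finger opening in mm, from 0 to 85.4. In form: [[[tx, ty, tz, rx, ry, rz, grip], ...]]. A call has 1 to 5 rows; each row shifts and turns the pose as measured when the row begins, along the tool's axes as they then stand; what a row does not reach is not made up. A row lasts 1/12 s, in which the tool goes at most 41.7 mm and 7.16 degrees, less where a joint would pass 70% of its speed; a pose out of reach is approached as far as the arm can. A call with a gripper value outside its range is refused whole. The fingers move at their own pace and stop on an object; "grip_force" is the grip in N (left out, the last holds). Time passes only in rows, so rows that do not move let the fingers close. It gives the time, the measured TCP pose, the force and the opening at its end, in the units of the state.
- manip.read_state(): the state, without advancing time (a new reading comes with each control period).
- manip.grab_frame(name): name is "scene" or "top" or "wrist"; returns (picture, depth): 420x560x3 uint8, red, green, blue; 420x560 float32, m along the optical axis (not along the pixel's ray), 0 where there is no reading.
- manip.camera_model(name): a dict with "fx", "fy", "cx", "cy" (pixels), "world_from_camera" (4x4, takes a point from camera to world coordinates); the wrist camera has in their place "tool_from_camera" (4x4, takes a point from camera to tool coordinates, whose origin is the TCP and whose axes are the tool frame's). Camera axes: x right, y down, z forward; pixel columns grow to the right and rows downward; lengths in m; the calibration is good to about 2 mm. A picture is of the moment at which its call begins: read the wrist's pose just before it. camera_model takes no time and is no camera call.
- manip.close_job(): hands the job in, once; it reports no verdict.
Trained networks look in the newest picture that a camera, given by its name, has taken for a name from the list of things; names that differ only in an ending like _2 or _b are one class to them, and where a whole thing is asked for, a point or a joint stands for the part that bears it (a point fixed in the world has none). Each returns a list of dicts, best first, with "conf" (0 to 1); they miss things now and then, are a little off and sometimes report something else, mostly with a low value. They report only what shows in the picture. A call takes as long as a camera call.
- manip.find_in(camera, query): "box" ([centre column, centre row, width, height] in pixels, round what is visible of it).
- manip.tip_of(camera, query): "position" ([row, column] in pixels: a listed point, or the origin of a listed thing).
The state is a dict: "t": time; "joint_pos": joint angles; "joint_vel": joint speeds; "effort": joint torques, N m; "tcp_pos": TCP position; "orientation": TCP orientation; "wrist_force": force on the tool from outside, world axes, zero at the start; "moment": the same for the moment, N m; "width": finger opening in m.
Only numpy, scipy, OpenCV 4.12 (cv2) and the standard library are available. Lean on these libraries where they do the work, as an engineer would, in place of code of your own. Each camera call takes 0.05 s, during which the arm holds its last target.

## Working session

There is one attempt and no reset: what is moved stays moved. The work goes in short steps, Python scripts to look and compute and a tool call to move; the robot and the scene stay as the last step left them, time stands still between calls to the robot, and variables do not carry over. Pictures are saved under pics/ and viewed, and the job is handed in when it is done.

Besides the shell and the picture viewer there is one more tool, called in YAML: its name, and indented under it one key for each argument. jog_arm: Moves the arm, as the interface text tells. Its arguments: {"type":"object","properties":{"plan":{"type":"array"},"grip_force":{"type":"number"}},"required":["plan"]}

```bash
mkdir -p pics; cat > h.py <<'E'
import numpy as np, cv2
from cell import manip
from scipy.spatial.transform import Rotation as R
def st():
    s=manip.read_state(); return s
def show():
    s=manip.read_state()
    print('t',round(s['t'],2),'tcp',np.round(s['tcp_pos'],4),'rv',np.round(s['orientation'],3),'F',np.round(s['wrist_force'],1),'M',np.round(s['moment'],2),'w',round(s['width'],4),'q',np.round(s['joint_pos'],3))
    print(np.round(R.from_rotvec(s['orientation']).as_matrix(),3).tolist())
def wfc(name):
    m=manip.camera_model(name)
    if 'world_from_camera' in m: return m,np.array(m['world_from_camera'])
    s=manip.read_state(); T=np.eye(4); T[:3,:3]=R.from_rotvec(s['orientation']).as_matrix(); T[:3,3]=s['tcp_pos']
    return m,T@np.array(m['tool_from_camera'])
def cloud(m,T,d):
    v,u=np.mgrid[:d.shape[0],:d.shape[1]]
    P=np.stack([(u-m['cx'])/m['fx']*d,(v-m['cy'])/m['fy']*d,d],-1)
    W=P@T[:3,:3].T+T[:3,3]; W[d<=0]=np.nan
    return W
def grab(name,fn=None):
    m,T=wfc(name); im,d=manip.grab_frame(name)
    if fn: cv2.imwrite('pics/'+fn,im[:,:,::-1])
    return im,d,cloud(m,T,d),m,T
E
python3 - <<'E'
from h import *
show(); print(manip.tcp_to_tips)
for n in ['top','scene']:
    im,d,W,m,T=grab(n,n+'0.png'); np.save(n+'.npy',W)
    print(n,np.round(T,3).tolist(),m['fx'],m['cx'])
    for q in ['stop_grip','foam','board','cradle','buffer','knob_mid','tape','driver']:
        r=manip.tip_of(n,q)[:1]
        for x in r:
            a,b=map(int,np.round(x['position'])); print(q,x, np.round(W[a,b],4) if 0<=a<420 and 0<=b<560 else None)
show()
E
```

```text
t 0.0 tcp [ 0.2534 -0.5705  0.2379] rv [-0.422  1.994 -1.989] F [-0.5 -0.6 -0.7] M [-0.03  0.05  0.02] w 0.0855 q [-1.265  0.218  1.615  0.     1.311 -0.112]
[[-0.914, -0.001, 0.406], [-0.406, 0.002, -0.914], [-0.0, -1.0, -0.002]]
0.008
top [[0.014, -0.99, 0.139, 0.495], [-1.0, -0.018, -0.025, 0.087], [0.028, -0.139, -0.99, 0.884], [0.0, 0.0, 0.0, 1.0]] 390.1951378160919 277.1504151663856
stop_grip {'position': [232.3, 151.4], 'conf': 0.62} [0.5634 0.3258 0.074 ]
foam {'position': [243.5, 172.6], 'conf': 0.66} [0.5418 0.29   0.0301]
board {'position': [148.0, 247.6], 'conf': 0.53} [7.701e-01 1.345e-01 1.000e-04]Traceback (most recent call last):
  File "<stdin>", line 7, in <module>
ValueError: it knows: board, driver, foam, knob_mid, rail_stop, stop_grip, tape
```

View pics/top0.png

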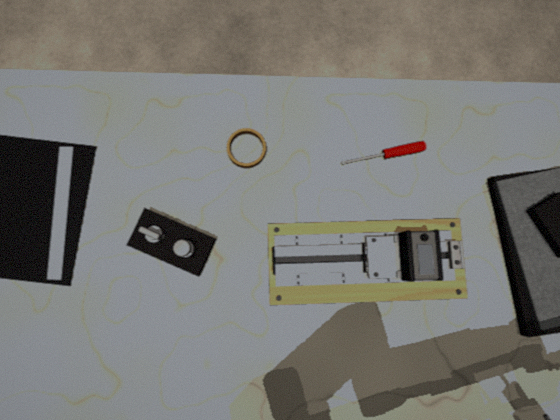

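```bash
python3 - <<'E'
from h import *
im,d,W,m,T=grab('scene','scene0.png'); np.save('scene.npy',W)
show()
W=np.load('top.npy')
import cv2
z=W[:,:,2]
v=np.clip(np.nan_to_num(z)*255/0.12,0,255).astype(np.uint8)
cv2.imwrite('pics/topz.png',cv2.applyColorMap(v,cv2.COLORMAP_JET))
E
```

```text
t 0.25 tcp [ 0.2535 -0.5709  0.2387] rv [-0.422  1.992 -1.99 ] F [ 0.3 -0.4  0.7] M [-0.    0.02  0.01] w 0.0855 q [-1.265  0.217  1.614  0.     1.311 -0.112]
[[-0.914, -0.0, 0.406], [-0.406, 0.001, -0.914], [-0.0, -1.0, -0.001]]
```

View pics/scene0.png

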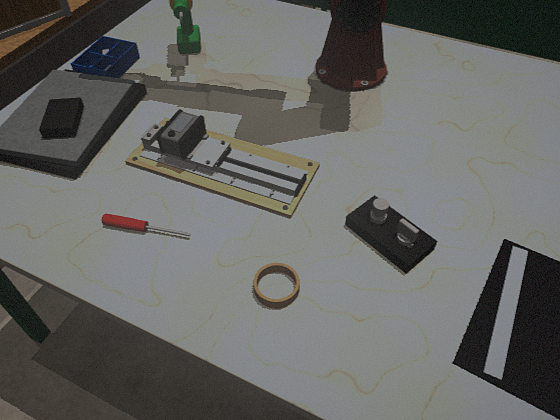

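View pics/topz.png

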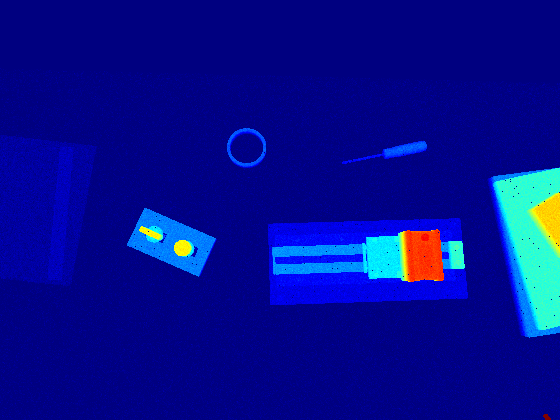

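```bash
python3 - <<'E'
from h import *
W=np.load('top.npy')
def box(u0,u1,v0,v1,z0,z1):
    P=W[v0:v1,u0:u1].reshape(-1,3); return P[(P[:,2]>z0)&(P[:,2]<z1)]
def ana(n,P):
    c,s,a=cv2.minAreaRect((P[:,:2]*1000).astype(np.float32))
    print(n,len(P),'med',np.round(np.median(P,0),4),'mean',np.round(P.mean(0),4),'rect',np.round(c,1),np.round(s,1),round(a,1))
    q=P[:,:2]-P[:,:2].mean(0); w,V=np.linalg.eigh(q.T@q); print('  axis deg',np.degrees(np.arctan2(V[1,1],V[0,1])))
ana('wing',box(125,175,215,255,.068,.09))
ana('knob',box(170,205,230,265,.06,.09))
ana('foam',box(120,220,200,280,.02,.036))
ana('collar',box(130,172,215,250,.037,.05))
ana('board',box(255,480,210,310,.006,.018))
ana('slot',box(280,355,235,280,.012,.022))
ana('rail',box(270,365,235,285,.027,.036))
ana('plate',box(364,398,230,285,.037,.048))
ana('instr',box(390,450,225,290,.08,.12))
for z0 in [.033,.036,.039,.042]:
    P=box(355,372,235,280,z0,z0+.003); print(z0,len(P),np.round(P.mean(0),4) if len(P) else '', )
# profile along rail at row 
for v in (243,250,258,266,272): print(v,[(u,round(1000*W[v,u,1],0),round(1000*W[v,u,2],1)) for u in range(356,376)])
m,T=wfc('wrist'); print(np.round(m['tool_from_camera'],3).tolist(),m['fx'])
E
```

```text
wing 131 med [0.5613 0.3279 0.0757] mean [0.5611 0.3267 0.0757] rect [553.1 311.5] [85.9 13.3] 62.0
  axis deg 62.96796733295206
knob 229 med [0.5316 0.26   0.0759] mean [0.5322 0.2601 0.0753] rect [532.5 260.8] [30.9 32.6] 0.9
  axis deg 73.9257815923938
foam 2682 med [0.547  0.2946 0.0302] mean [0.547  0.2934 0.0301] rect [547.9 295.2] [170.9  89.9] 67.6
  axis deg 67.58593180134801
collar 125 med [0.5646 0.3282 0.0427] mean [0.5625 0.3283 0.0428] rect [562.6 329.2] [35.1 34.4] 15.8
  axis deg 159.83584563199392
board 9567 med [ 0.4791 -0.0967  0.0133] mean [ 0.5056 -0.115   0.0134] rect [ 524.9 -137.5] [203.2 440.3] 2.6
  axis deg 91.34052010815738
slot 1822 med [ 0.5186 -0.0253  0.0157] mean [ 0.5222 -0.0253  0.0157] rect [519.4 -26.3] [ 97.5 166.6] 0.8
  axis deg 89.14372342865899
rail 1839 med [ 0.5148 -0.0231  0.0324] mean [ 0.5145 -0.0229  0.0323] rect [514.6 -24.1] [ 60. 197.] 2.7
  axis deg 92.48929504848209
plate 1324 med [ 0.5205 -0.1609  0.0429] mean [ 0.5209 -0.1606  0.0429] rect [ 520.6 -159.8] [90.8 73.9] 0.2
  axis deg 174.88004922784748
instr 1839 med [ 0.5235 -0.22
[... 4202 characters left out ...]
float64(-127.0), np.float64(15.6)), (364, np.float64(-123.0), np.float64(42.4)), (365, np.float64(-125.0), np.float64(42.3)), (366, np.float64(-127.0), np.float64(42.4)), (367, np.float64(-136.0), np.float64(17.8)), (368, np.float64(-133.0), np.float64(36.4)), (369, np.float64(-134.0), np.float64(42.0)), (370, np.float64(-136.0), np.float64(42.5)), (371, np.float64(-138.0), np.float64(44.5)), (372, np.float64(-140.0), np.float64(42.8)), (373, np.float64(-142.0), np.float64(45.5)), (374, np.float64(-145.0), np.float64(42.3)), (375, np.float64(-147.0), np.float64(41.3))]
[[-0.0, 0.966, 0.26, -0.066], [-0.0, -0.26, 0.966, -0.133], [1.0, 0.0, 0.0, -0.001], [0.0, 0.0, 0.0, 1.0]] 303.1535160956317
```

```bash
cat >> h.py <<'E'
def down(zdeg):
    a=np.radians(zdeg); z=np.array([np.cos(a),np.sin(a),0]); y=np.array([0,0,-1.]); return np.stack([np.cross(y,z),y,z],1)
def plan(pt,zdeg,grip,step=38.,astep=6.5):
    s=manip.read_state(); p=np.array(s['tcp_pos'])*1000; Rm=R.from_rotvec(s['orientation']).as_matrix(); pt=np.array(pt)*1000; Rt=down(zdeg)
    n=1; 
    dv=R.from_matrix(Rm.T@Rt).as_rotvec(degrees=True)
    n=int(max(np.ceil(np.linalg.norm(pt-p)/step),np.ceil(np.linalg.norm(dv)/astep),1))
    rows=[]
    for k in range(n):
        t=Rm.T@((pt-p)/n); rows.append([round(x,1) for x in t]+[round(x,1) for x in dv/n]+[grip])
        Rm=Rm@R.from_rotvec(dv/n,degrees=True).as_matrix()
    for i in range(0,n,5): print(str([[ [float(v) for v in r] for r in rows[i:i+5]]]).replace(' ',''))
E
python3 - <<'E'
from h import *
plan((.5625,.330,.185),-22,85)
E
```

```text
[[[-24.9,2.1,-26.8,0.0,-1.7,-0.0,85.0],[-25.7,2.1,-26.1,0.0,-1.7,-0.0,85.0],[-26.5,2.1,-25.3,0.0,-1.7,-0.0,85.0],[-27.2,2.1,-24.5,0.0,-1.7,-0.0,85.0],[-27.9,2.1,-23.7,0.0,-1.7,-0.0,85.0]]]
[[[-28.6,2.1,-22.9,0.0,-1.7,-0.0,85.0],[-29.3,2.1,-22.0,0.0,-1.7,-0.0,85.0],[-29.9,2.1,-21.1,0.0,-1.7,-0.0,85.0],[-30.5,2.1,-20.3,0.0,-1.7,-0.0,85.0],[-31.1,2.1,-19.3,0.0,-1.7,-0.0,85.0]]]
[[[-31.7,2.1,-18.4,0.0,-1.7,-0.0,85.0],[-32.2,2.1,-17.5,0.0,-1.7,-0.0,85.0],[-32.7,2.1,-16.5,0.0,-1.7,-0.0,85.0],[-33.2,2.1,-15.5,0.0,-1.7,-0.0,85.0],[-33.6,2.1,-14.5,0.0,-1.7,-0.0,85.0]]]
[[[-34.0,2.1,-13.5,0.0,-1.7,-0.0,85.0],[-34.4,2.1,-12.5,0.0,-1.7,-0.0,85.0],[-34.8,2.1,-11.5,0.0,-1.7,-0.0,85.0],[-35.1,2.1,-10.5,0.0,-1.7,-0.0,85.0],[-35.4,2.1,-9.4,0.0,-1.7,-0.0,85.0]]]
[[[-35.7,2.1,-8.4,0.0,-1.7,-0.0,85.0],[-35.9,2.1,-7.3,0.0,-1.7,-0.0,85.0],[-36.1,2.1,-6.3,0.0,-1.7,-0.0,85.0],[-36.3,2.1,-5.2,0.0,-1.7,-0.0,85.0],[-36.4,2.1,-4.1,0.0,-1.7,-0.0,85.0]]]
[[[-36.5,2.1,-3.0,0.0,-1.7,-0.0,85.0]]]
```

jog_arm:
  plan:
    - [[-25, 2, -27, 0, -1.7, 0, 85], [-26, 2, -26, 0, -1.7, 0, 85], [-27, 2, -25, 0, -1.7, 0, 85], [-27, 2, -25, 0, -1.7, 0, 85], [-28, 2, -24, 0, -1.7, 0, 85]]

```text
t: 0.67
tcp_pos: [0.3121, -0.3984, 0.2269]
orientation: [-0.551, 1.901, -1.907]
wrist_force: [0.7, 0.1, 0.6]
width: 0.0848
```

jog_arm:
  plan:
    - [[-29, 2, -23, 0, -1.7, 0, 85], [-29, 2, -22, 0, -1.7, 0, 85], [-30, 2, -21, 0, -1.7, 0, 85], [-31, 2, -20, 0, -1.7, 0, 85], [-31, 2, -19, 0, -1.7, 0, 85]]

```text
t: 1.08
tcp_pos: [0.3734, -0.2167, 0.2157]
orientation: [-0.674, 1.802, -1.81]
wrist_force: [0.9, 0.0, -0.3]
width: 0.0847
```

jog_arm:
  plan:
    - [[-32, 2, -18, 0, -1.7, 0, 85], [-32, 2, -17, 0, -1.7, 0, 85], [-33, 2, -16, 0, -1.7, 0, 85], [-33, 2, -15, 0, -1.7, 0, 85], [-34, 2, -14, 0, -1.7, 0, 85]]

```text
t: 1.5
tcp_pos: [0.4355, -0.0356, 0.2057]
orientation: [-0.788, 1.697, -1.711]
wrist_force: [1.3, 0.1, -0.1]
width: 0.0852
```

jog_arm:
  plan:
    - [[-34, 2, -13, 0, -1.7, 0, 85], [-34, 2, -12, 0, -1.7, 0, 85], [-35, 2, -11, 0, -1.7, 0, 85], [-35, 2, -10, 0, -1.7, 0, 85], [-35, 2, -9, 0, -1.7, 0, 85]]

```text
t: 1.92
tcp_pos: [0.4959, 0.1462, 0.1957]
orientation: [-0.895, 1.587, -1.606]
wrist_force: [0.5, 0.1, -0.0]
width: 0.085
```

```bash
python3 - <<'E'
from h import *
show()
plan((.5625,.330,.185),-22,85)
E
```

```text
t 1.92 tcp [0.4959 0.1462 0.1957] rv [-0.895  1.587 -1.606] F [ 0.5  0.1 -0. ] M [ 0.03  0.   -0.02] w 0.085 q [ 0.155  0.024  1.912 -0.008  1.197  0.703]
[[-0.518, 0.01, 0.855], [-0.855, -0.006, -0.518], [0.0, -1.0, 0.012]]
[[[-32.0,1.7,-6.4,-0.1,-1.5,0.0,85.0],[-32.1,1.7,-5.5,-0.1,-1.5,0.0,85.0],[-32.3,1.7,-4.7,-0.1,-1.5,0.0,85.0],[-32.4,1.8,-3.8,-0.1,-1.5,0.0,85.0],[-32.5,1.8,-2.9,-0.1,-1.5,0.0,85.0]]]
[[[-32.5,1.8,-2.1,-0.1,-1.5,0.0,85.0]]]
```

jog_arm:
  plan:
    - [[-32, 1.7, -6.4, -0.1, -1.5, 0, 85], [-32, 1.7, -5.5, -0.1, -1.5, 0, 85], [-32, 1.7, -4.7, -0.1, -1.5, 0, 85], [-32, 1.7, -3.8, -0.1, -1.5, 0, 85], [-32, 1.7, -2.9, -0.1, -1.5, 0, 85]]

```text
t: 2.33
tcp_pos: [0.551, 0.3087, 0.1859]
orientation: [-0.991, 1.496, -1.502]
wrist_force: [0.2, -1.1, -0.3]
width: 0.0851
```

jog_arm:
  plan:
    - [[-33, 1.7, -2, -0.1, -1.5, 0, 85], [0, 0, 0, 0, 0, 0, 85]]

```text
t: 2.5
tcp_pos: [0.5631, 0.3467, 0.1829]
orientation: [-1.009, 1.477, -1.476]
wrist_force: [0.1, -0.5, 0.4]
width: 0.0851
```

```bash
python3 - <<'E'
from h import *
show()
im,d,W,m,T=grab('wrist','w1.png'); np.save('w1.npy',W)
z=W[:,:,2]
def ana(n,P):
    c,s,a=cv2.minAreaRect((P[:,:2]*1000).astype(np.float32))
    q=P[:,:2]-P[:,:2].mean(0); w,V=np.linalg.eigh(q.T@q)
    print(n,len(P),'med',np.round(np.median(P,0),4),'rect',np.round(c,1),np.round(s,1),round(a,1),'axis deg',np.degrees(np.arctan2(V[1,1],V[0,1])))
near=(np.hypot(W[:,:,0]-.5625,W[:,:,1]-.330)<.035)
for n,a,b in (('wing',.07,.085),('collar',.036,.047),):
    M=((z>a)&(z<b)&near).astype(np.uint8); M=cv2.morphologyEx(M,cv2.MORPH_OPEN,np.ones((3,3)))
    ana(n,W[M>0])
ana('foam',W[(z>.025)&(z<.034)])
for q in ['stop_grip','rail_stop']: print(q,manip.tip_of('wrist',q)[:1],manip.find_in('wrist',q)[:1])
E
```

```text
t 2.5 tcp [0.5631 0.3467 0.1829] rv [-1.009  1.477 -1.476] F [ 0.1 -0.5  0.4] M [ 0.02  0.01 -0.04] w 0.0851 q [0.446 0.34  1.57  0.    1.23  0.816]
[[-0.362, 0.001, 0.932], [-0.932, 0.001, -0.362], [-0.001, -1.0, 0.001]]
wing 689 med [0.5639 0.3335 0.0739] rect [563.6 332.5] [43.5 12. ] 66.6 axis deg 66.7845363674746
collar 560 med [0.5597 0.3337 0.0408] rect [563.5 332.7] [31.7 34.4] 67.8 axis deg 156.19913046937344
foam 10704 med [0.5539 0.3091 0.0284] rect [662.7 249.6] [170.7 337.4] 67.5 axis deg 68.13601095135103
stop_grip [{'position': [218.8, 288.7], 'conf': 0.83}] [{'box': [287.8, 219.6, 38.1, 60.1], 'conf': 0.7}]
rail_stop [] [{'box': [286.6, 220.4, 34.8, 59.2], 'conf': 0.65}]
```

View pics/w1.png

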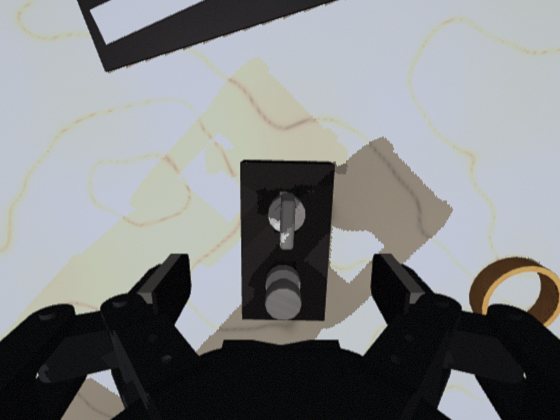

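```bash
python3 - <<'E'
from h import *
show()
plan((.5496,.3364,.183),68,85,astep=7)
E
```

```text
t 2.75 tcp [0.5619 0.3403 0.1836] rv [-1.01   1.479 -1.483] F [0.4 0.  0.4] M [-0.07 -0.04 -0.01] w 0.0846 q [ 0.439  0.333  1.578 -0.003  1.233  0.816]
[[-0.367, -0.001, 0.93], [-0.93, -0.003, -0.367], [0.003, -1.0, 0.0]]
[[[0.6,0.0,-0.8,0.0,-6.9,0.0,85.0],[0.5,0.0,-0.8,0.0,-6.9,0.0,85.0],[0.4,0.0,-0.9,0.0,-6.9,0.0,85.0],[0.3,0.0,-0.9,0.0,-6.9,0.0,85.0],[0.2,0.0,-1.0,0.0,-6.9,0.0,85.0]]]
[[[0.1,0.0,-1.0,0.0,-6.9,0.0,85.0],[-0.0,0.0,-1.0,0.0,-6.9,0.0,85.0],[-0.2,0.0,-1.0,0.0,-6.9,0.0,85.0],[-0.3,0.0,-1.0,0.0,-6.9,0.0,85.0],[-0.4,0.0,-0.9,0.0,-6.9,0.0,85.0]]]
[[[-0.5,0.0,-0.9,0.0,-6.9,0.0,85.0],[-0.6,0.0,-0.8,0.0,-6.9,0.0,85.0],[-0.7,0.0,-0.7,0.0,-6.9,0.0,85.0]]]
```

```bash
cat >> h.py <<'E'
def wingmeas(fn,c0=(.563,.331)):
    s=manip.read_state(); im,d,W,m,T=grab('wrist',fn); z=W[:,:,2]
    near=np.hypot(W[:,:,0]-c0[0],W[:,:,1]-c0[1])<.04
    for n,a,b in (('wing',.068,.085),('collar',.036,.047)):
        M=((z>a)&(z<b)&near).astype(np.uint8); M=cv2.morphologyEx(M,cv2.MORPH_OPEN,np.ones((3,3)))
        P=W[M>0]; c,sz,a=cv2.minAreaRect((P[:,:2]*1000).astype(np.float32))
        q=P[:,:2]-P[:,:2].mean(0); w,V=np.linalg.eigh(q.T@q)
        print(n,len(P),'mean',np.round(P.mean(0),4),'rect',np.round(c,1),np.round(sz,1),round(a,1),'axis',np.degrees(np.arctan2(V[1,1],V[0,1])))
    Rm=R.from_rotvec(s['orientation']).as_matrix(); print('tcp',np.round(s['tcp_pos'],4),'v',np.round(s['joint_vel'],3))
E
python3 - <<'E'
from h import *
wingmeas('w2.png')
E
```

```text
wing 701 mean [0.564  0.3335 0.0739] rect [563.9 332.6] [43.1 11.8] 68.4 axis 67.16844810349204
collar 564 mean [0.563  0.3331 0.0412] rect [563.4 332.6] [31.3 34.1] 69.8 axis 156.28816977332326
tcp [0.5619 0.3403 0.1836] v [-0.009 -0.013  0.006  0.003 -0.002  0.001]
```

jog_arm:
  plan:
    - [[0.6, 0, -0.8, 0, -7, 0, 85], [0.5, 0, -0.8, 0, -7, 0, 85], [0.4, 0, -0.9, 0, -7, 0, 85], [0.3, 0, -0.9, 0, -7, 0, 85], [0.2, 0, -1, 0, -7, 0, 85]]

```text
t: 3.22
tcp_pos: [0.5569, 0.3317, 0.186]
orientation: [-1.318, 1.023, -1.027]
wrist_force: [0.1, -0.7, 0.2]
width: 0.0849
```

jog_arm:
  plan:
    - [[0.1, 0, -1, 0, -7, 0, 85], [0, 0, -1, 0, -7, 0, 85], [-0.2, 0, -1, 0, -7, 0, 85], [-0.3, 0, -1, 0, -7, 0, 85], [-0.4, 0, -0.9, 0, -7, 0, 85]]

```text
t: 3.63
tcp_pos: [0.5517, 0.3224, 0.1887]
orientation: [-1.503, 0.543, -0.549]
wrist_force: [-0.5, 0.1, -0.8]
width: 0.0854
```

jog_arm:
  plan:
    - [[-0.5, 0, -0.9, 0, -6, 0, 85], [-0.6, 0, -0.8, 0, -4, 0, 85], [0, 0, 0, 0, 0, 0, 85], [0, 0, 0, 0, 0, 0, 85]]

```text
t: 3.97
tcp_pos: [0.5494, 0.3161, 0.1908]
orientation: [-1.534, 0.404, -0.412]
wrist_force: [0.4, -0.2, -0.3]
width: 0.0848
```

```bash
python3 - <<'E'
from h import *
show()
wingmeas('w3.png')
plan((.563,.331,.12),-23.2,85,astep=7)
E
```

```text
t 3.97 tcp [0.5494 0.3161 0.1908] rv [-1.534  0.404 -0.412] F [ 0.4 -0.2 -0.3] M [ 0.01  0.01 -0.05] w 0.0848 q [ 0.414  0.277  1.635 -0.005  1.227 -0.635]
[[0.868, 0.004, 0.497], [-0.497, -0.003, 0.868], [0.005, -1.0, -0.001]]
wing 698 mean [0.562  0.3324 0.0737] rect [562.7 331.8] [43.5 12.3] 66.2 axis 66.40513556798862
collar 390 mean [0.553  0.336  0.0413] rect [552.3 336.9] [31.9 12.2] 65.8 axis 66.18988524436033
tcp [0.5494 0.3161 0.1908] v [-0.018 -0.02   0.018 -0.002  0.001 -0.009]
[[[0.3,5.9,1.6,-0.0,7.0,0.0,85.0],[0.1,5.9,1.7,-0.0,7.0,0.0,85.0],[-0.1,5.9,1.7,-0.0,7.0,0.0,85.0],[-0.3,5.9,1.7,-0.0,7.0,0.0,85.0],[-0.5,5.9,1.6,-0.0,7.0,0.0,85.0]]]
[[[-0.7,5.9,1.6,-0.0,7.0,0.0,85.0],[-0.8,5.9,1.5,-0.0,7.0,0.0,85.0],[-1.0,5.9,1.4,-0.0,7.0,0.0,85.0],[-1.2,5.9,1.2,-0.0,7.0,0.0,85.0],[-1.3,5.9,1.1,-0.0,7.0,0.0,85.0]]]
[[[-1.4,5.9,0.9,-0.0,7.0,0.0,85.0],[-1.5,5.9,0.7,-0.0,7.0,0.0,85.0]]]
```

View pics/w3.png

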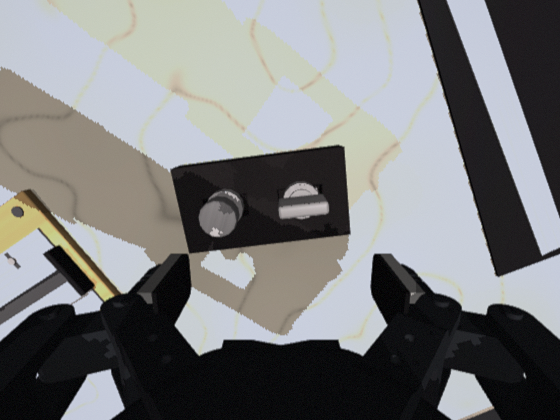

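jog_arm:
  plan:
    - [[0.3, 6, 1.6, 0, 7, 0, 85], [0.1, 6, 1.7, 0, 7, 0, 85], [-0.1, 6, 1.7, 0, 7, 0, 85], [-0.3, 6, 1.7, 0, 7, 0, 85], [-0.5, 6, 1.6, 0, 7, 0, 85]]

```text
t: 4.43
tcp_pos: [0.5572, 0.3208, 0.1636]
orientation: [-1.375, 0.886, -0.901]
wrist_force: [0.4, 0.5, -0.1]
width: 0.0852
```

jog_arm:
  plan:
    - [[-0.7, 6, 1.6, 0, 7, 0, 85], [-0.8, 6, 1.5, 0, 7, 0, 85], [-1, 6, 1.4, 0, 7, 0, 85], [-1.2, 6, 1.2, 0, 7, 0, 85], [-1.3, 6, 1.1, 0, 7, 0, 50]]

```text
t: 4.85
tcp_pos: [0.5642, 0.3256, 0.133]
orientation: [-1.097, 1.35, -1.363]
wrist_force: [0.2, 0.2, 0.4]
width: 0.0747
```

```bash
python3 - <<'E'
from h import *
show()
plan((.5635,.3315,.08),-23.2,50,astep=7)
E
```

```text
t 4.85 tcp [0.5642 0.3256 0.133 ] rv [-1.097  1.35  -1.363] F [0.2 0.2 0.4] M [ 0.03 -0.    0.03] w 0.0747 q [ 0.418  0.369  1.633 -0.006  1.13   0.625]
[[-0.203, 0.011, 0.979], [-0.979, -0.001, -0.203], [-0.002, -1.0, 0.011]]
[[[-2.8,26.5,-1.3,-0.3,5.7,-0.1,50.0],[-2.7,26.5,-1.4,-0.3,5.7,-0.1,50.0]]]
```

jog_arm:
  plan:
    - [[-2.8, 8, -1.3, -0.3, 5.7, -0.1, 50], [-2.7, 8, -1.4, -0.3, 5, 0, 50], [0, 0, 0, 0, 0, 0, 50]]

```text
t: 5.1
tcp_pos: [0.5629, 0.3305, 0.1154]
orientation: [-0.987, 1.505, -1.504]
wrist_force: [-0.4, -0.4, -0.2]
width: 0.0498
```

```bash
python3 - <<'E'
from h import *
show()
plan((.5635,.3315,.0545),-23.2,50,step=15)
E
```

```text
t 5.1 tcp [0.5629 0.3305 0.1154] rv [-0.987  1.505 -1.504] F [-0.4 -0.4 -0.2] M [-0.02  0.02  0.05] w 0.0498 q [4.230e-01 3.980e-01 1.631e+00 1.000e-03 1.114e+00 8.330e-01]
[[-0.399, -0.001, 0.917], [-0.917, 0.0, -0.399], [0.0, -1.0, -0.001]]
[[[-0.2,12.2,0.0,0.0,-0.1,0.0,50.0],[-0.2,12.2,0.0,0.0,-0.1,0.0,50.0],[-0.2,12.2,0.0,0.0,-0.1,0.0,50.0],[-0.2,12.2,0.0,0.0,-0.1,0.0,50.0],[-0.2,12.2,0.0,0.0,-0.1,0.0,50.0]]]
```

jog_arm:
  plan:
    - [[-0.3, 13, 0, 0, 0, 0, 50], [-0.3, 13, 0, 0, 0, 0, 50], [-0.2, 13, 0, 0, 0, 0, 50], [-0.2, 12, 0, 0, 0, 0, 50], [0, 0, 0, 0, 0, 0, 50]]

```text
t: 5.52
tcp_pos: [0.564, 0.3307, 0.0607]
orientation: [-0.988, 1.501, -1.502]
wrist_force: [-0.6, 0.1, 0.1]
width: 0.0501
```

```bash
python3 - <<'E'
from h import *
show()
plan((.5635,.3315,.0545),-23.2,50,step=15)
E
```

```text
t 5.52 tcp [0.564  0.3307 0.0607] rv [-0.988  1.501 -1.502] F [-0.6  0.1  0.1] M [-0.03  0.08  0.07] w 0.0501 q [0.423 0.469 1.649 0.    1.022 0.829]
[[-0.395, 0.001, 0.919], [-0.919, 0.0, -0.395], [-0.001, -1.0, 0.001]]
[[[-0.6,6.2,-0.7,-0.0,-0.1,-0.0,50.0]]]
```

jog_arm:
  plan:
    - [[-0.6, 5.5, -0.5, 0, 0, 0, 50], [0, 0, 0, 0, 0, 0, 30], [0, 0, 0, 0, 0, 0, 16], [0, 0, 0, 0, 0, 0, 5], [0, 0, 0, 0, 0, 0, 5]]
  grip_force: 25

```text
t: 5.93
tcp_pos: [0.5629, 0.331, 0.0527]
orientation: [-0.991, 1.502, -1.501]
wrist_force: [-0.8, 0.4, -2.3]
width: 0.0116
```

```bash
python3 - <<'E'
from h import *
show()
im,d,W,m,T=grab('wrist','w4.png')
E
```

```text
t 5.93 tcp [0.5629 0.331  0.0527] rv [-0.991  1.502 -1.501] F [-0.8  0.4 -2.3] M [-0.02 -0.03 -0.03] w 0.0116 q [ 0.424  0.48   1.651 -0.     1.013  0.83 ]
[[-0.394, -0.002, 0.919], [-0.919, -0.001, -0.394], [0.001, -1.0, -0.001]]
```

View pics/w4.png

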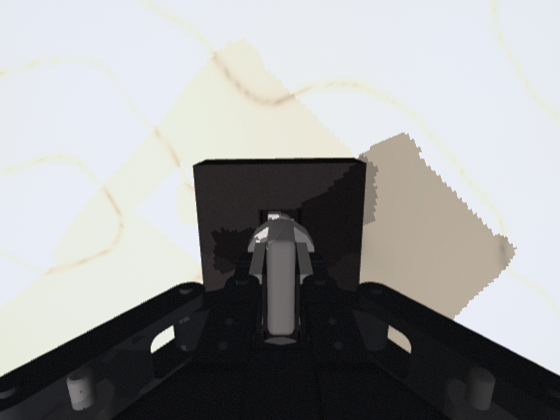

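jog_arm:
  plan:
    - [[0, 0, 0, 0, 0, 0, 5], [0, 0, 0, 0, 0, 0, 5]]
  grip_force: 80

```text
t: 6.15
tcp_pos: [0.5627, 0.331, 0.0529]
orientation: [-0.991, 1.502, -1.501]
wrist_force: [-0.6, 0.4, -2.3]
width: 0.0106
```

```bash
python3 - <<'E'
from h import *
show()
s=manip.read_state()
im,d,W,m,T=grab('wrist','w5.png')
Tt=np.array(m['tool_from_camera']); C=cloud(m,Tt,d)*1000
# tool coords: x along wing, y down, z jaw
for u in (270,276,282,288):
    print(u,[(v,round(float(C[v,u,0]),1),round(float(C[v,u,1]),1),int(im[v,u].mean())) for v in range(210,350,6)])
cv2.imwrite('pics/w5c.png',cv2.resize(im[190:370,200:360,::-1],None,fx=4,fy=3.3,interpolation=cv2.INTER_CUBIC))
E
```

```text
t 6.15 tcp [0.5627 0.331  0.0529] rv [-0.991  1.502 -1.501] F [-0.6  0.4 -2.3] M [-0.04 -0.01 -0.01] w 0.0106 q [0.424 0.48  1.651 0.    1.013 0.83 ]
[[-0.394, -0.002, 0.919], [-0.919, -0.001, -0.394], [0.001, -1.0, -0.001]]
270 [(210, -15.9, 49.8, 23), (216, -17.8, 30.5, 205), (222, -22.0, 6.0, 69), (228, -22.4, -4.1, 70), (234, -22.6, -12.4, 73), (240, -22.5, -19.2, 84), (246, -21.1, -22.0, 97), (252, -18.0, -20.6, 96), (258, -15.5, -20.9, 98), (264, -12.8, -20.8, 97), (270, -10.4, -21.3, 97), (276, -7.6, -21.0, 95), (282, -5.1, -21.4, 96), (288, -2.4, -21.5, 96), (294, 0.0, -22.0, 95), (300, 3.5, -20.9, 94), (306, 6.2, -21.1, 95), (312, 8.8, -21.6, 95), (318, 11.9, -21.3, 94), (324, 14.9, -21.1, 94), (330, 17.1, -22.1, 93), (336, 74.0, 47.0, 18), (342, 57.2, 20.1, 50), (348, -11.3, -67.0, 16)]
276 [(210, -16.4, 47.9, 24), (216, -18.1, 29.2, 216), (222, -22.9, 3.4, 62), (228, -23.1, -6.0, 66), (234, -23.1, -13.8, 69), (240, -22.1, -18.2, 75), (246, -20.8, -21.2, 103), (252, -18.5, -21.8, 107), (258, -15.6, -21.1, 108), (264, -13.1, -21.3, 107), (270, -10.5, -21.5, 108), (276, -8.2,
[... 801 characters left out ...]
, 107), (330, 17.7, -21.4, 105), (336, 56.5, 24.6, 37), (342, 56.0, 18.6, 65), (348, -12.0, -67.8, 14)]
288 [(210, -16.3, 48.3, 21), (216, -16.7, 34.1, 56), (222, -22.9, 3.3, 59), (228, -22.8, -5.2, 62), (234, -22.7, -12.7, 64), (240, -22.7, -19.7, 74), (246, -21.0, -21.8, 103), (252, -18.9, -22.8, 106), (258, -16.1, -22.2, 106), (264, -13.2, -21.6, 106), (270, -10.4, -21.3, 105), (276, -8.2, -22.2, 105), (282, -5.5, -22.1, 105), (288, -2.7, -22.0, 103), (294, 0.5, -21.2, 105), (300, 2.7, -22.1, 105), (306, 5.8, -21.7, 103), (312, 8.7, -21.7, 104), (318, 11.0, -22.6, 102), (324, 14.8, -21.2, 103), (330, 16.8, -22.5, 102), (336, 75.8, 49.3, 18), (342, 57.3, 20.3, 64), (348, -11.9, -67.8, 11)]
```

View pics/w5c.png

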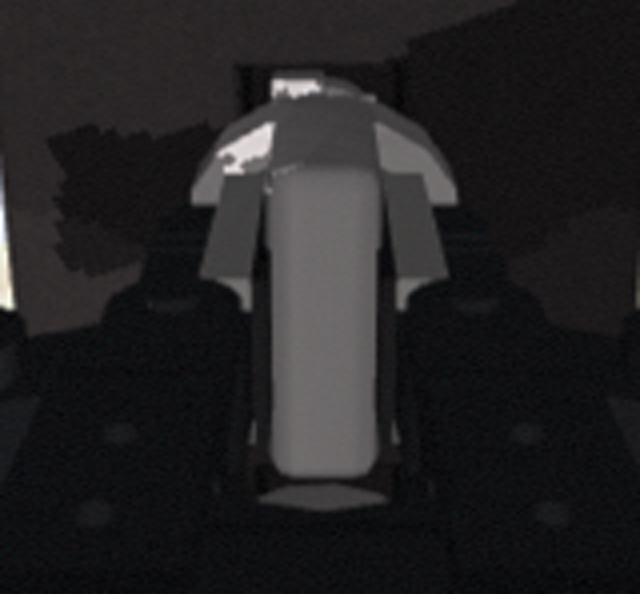

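jog_arm:
  plan:
    - [[0, -8, 0, 0, 0, 0, 5], [0, -15, 0, 0, 0, 0, 5], [0, -25, 0, 0, 0, 0, 5], [0, -25, 0, 0, 0, 0, 5]]

```text
t: 6.53
tcp_pos: [0.5565, 0.3281, 0.1201]
orientation: [-1.01, 1.509, -1.503]
wrist_force: [0.8, -0.1, -1.8]
width: 0.0109
```

```bash
python3 - <<'E'
from h import *
show()
W=np.load('top.npy'); 
# slot centre per image column from top cam: rail top pts either side
P=W[235:285,270:358]; xs=[]
z=P[:,:,2]
ys=[];cs=[]
for j in range(4,88):
    col=P[:,j]; r=col[(col[:,2]>.029)&(col[:,2]<.036)]
    if len(r)<10: continue
    x=np.sort(r[:,0]); g=np.diff(x); k=g.argmax()
    ys.append(np.median(r[:,1])); cs.append(((x[k]+x[k+1])/2,x[0],x[-1],g[k]))
cs=np.array(cs); ys=np.array(ys)
for i in range(4):
    f=np.polyfit(ys+0.07,cs[:,i],1); print(np.round(f,4), np.std(cs[:,i]-np.polyval(f,ys+.07)))
plan((.517,-.07,.135),2.5,5,astep=7)
E
```

```text
t 6.53 tcp [0.5565 0.3281 0.1201] rv [-1.01   1.509 -1.503] F [ 0.8 -0.1 -1.8] M [-0.01 -0.09 -0.03] w 0.0109 q [0.424 0.39  1.631 0.    1.14  0.83 ]
[[-0.394, -0.018, 0.919], [-0.919, -0.008, -0.394], [0.015, -1.0, -0.014]]
[-0.0346  0.5163] 0.002962197719403394
[-0.0454  0.4878] 0.0006411975924916226
[-0.0468  0.5456] 0.0007308604428541106
[-0.0065  0.0182] 0.0020303883223544744
[[[34.7,-1.0,11.0,0.1,-2.3,0.1,5.0],[35.1,-1.0,9.5,0.1,-2.3,0.1,5.0],[35.5,-1.0,8.1,0.1,-2.3,0.1,5.0],[35.8,-1.1,6.6,0.1,-2.3,0.1,5.0],[36.0,-1.1,5.2,0.1,-2.3,0.1,5.0]]]
[[[36.2,-1.1,3.7,0.1,-2.3,0.1,5.0],[36.3,-1.2,2.2,0.1,-2.3,0.1,5.0],[36.4,-1.2,0.7,0.1,-2.3,0.1,5.0],[36.4,-1.2,-0.7,0.1,-2.3,0.1,5.0],[36.3,-1.3,-2.2,0.1,-2.3,0.1,5.0]]]
[[[36.2,-1.3,-3.7,0.1,-2.3,0.1,5.0]]]
```

jog_arm:
  plan:
    - [[35, -2, 11, 0.2, -2.3, 0.1, 5], [35, -2, 9.5, 0.1, -2.3, 0.1, 5], [35, -1, 8, 0.1, -2.3, 0.1, 5], [36, -1, 6.5, 0.1, -2.3, 0.1, 5], [36, -1, 5, 0.1, -2.3, 0.1, 5]]

```text
t: 6.95
tcp_pos: [0.5455, 0.152, 0.141]
orientation: [-1.097, 1.335, -1.343]
wrist_force: [1.2, -0.4, -2.9]
width: 0.0112
```

jog_arm:
  plan:
    - [[36, -1, 3.7, 0.1, -2.3, 0, 5], [36, -1, 2.2, 0.1, -2.3, 0, 5], [36, -1, 0.7, 0.1, -2.3, 0, 5], [36, -1, -0.7, 0.1, -2.3, 0, 5], [26, -1, -2.2, 0.1, -2.3, 0, 5]]

```text
t: 7.37
tcp_pos: [0.5298, -0.0268, 0.1492]
orientation: [-1.195, 1.167, -1.199]
wrist_force: [-0.1, 0.4, -2.5]
width: 0.0113
```

```bash
python3 - <<'E'
from h import *
show()
plan((.5167,-.07,.135),2.6,5,astep=7)
E
```

```text
t 7.37 tcp [ 0.5298 -0.0268  0.1492] rv [-1.195  1.167 -1.199] F [-0.1  0.4 -2.5] M [-0.03  0.02  0.01] w 0.0113 q [-0.19   0.095  1.934  0.013  1.083 -0.224]
[[0.029, 0.033, 0.999], [-1.0, 0.006, 0.029], [-0.005, -0.999, 0.033]]
[[[21.4,6.8,-7.4,-0.9,-0.5,-0.1,5.0],[21.3,6.9,-7.5,-0.9,-0.5,-0.1,5.0]]]
```

jog_arm:
  plan:
    - [[20, 6.5, -7, -0.9, -0.5, 0, 5], [16, 5, -6, -0.9, -0.5, 0, 5], [0, 0, 0, 0, 0, 0, 5]]

```text
t: 7.62
tcp_pos: [0.518, -0.0711, 0.1405]
orientation: [-1.224, 1.175, -1.18]
wrist_force: [0.2, -0.1, -2.9]
width: 0.0106
```

```bash
python3 - <<'E'
from h import *
show()
im,d,W,m,T=grab('wrist','w6.png'); np.save('w6.npy',W)
np.save('w6T.npy',T)
s=manip.read_state()
show()
plan((.5167,-.07,.135),2.6,5,astep=7)
E
```

```text
t 7.62 tcp [ 0.518  -0.0711  0.1405] rv [-1.224  1.175 -1.18 ] F [ 0.2 -0.1 -2.9] M [ 0.02  0.04 -0.  ] w 0.0106 q [-0.272  0.107  1.938  0.002  1.092 -0.315]
[[0.042, 0.005, 0.999], [-0.999, 0.001, 0.042], [-0.001, -1.0, 0.005]]
t 7.67 tcp [ 0.5185 -0.0699  0.1409] rv [-1.223  1.175 -1.18 ] F [ 0.1  0.6 -1.8] M [0.01 0.01 0.01] w 0.011 q [-0.27   0.106  1.938  0.004  1.092 -0.314]
[[0.042, 0.006, 0.999], [-0.999, 0.002, 0.042], [-0.002, -1.0, 0.006]]
[[[0.0,5.9,-1.8,-0.4,-0.2,-0.1,5.0]]]
```

View pics/w6.png

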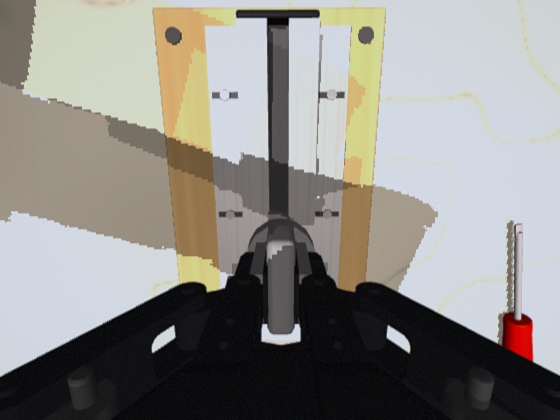

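```bash
cat >> h.py <<'E'
def slotmeas(fn):
    s=manip.read_state(); im,d,W,m,T=grab('wrist',fn)
    Tt=np.array(m['tool_from_camera']); C=cloud(m,Tt,d)*1000; z=W[:,:,2]*1000
    zr=np.median(z[(z>25)&(z<36)&(C[:,:,0]<-25)]); print('rail top z',zr)
    out=[]
    for v in range(30,225,2):
        row=[]
        u=np.arange(215,345)
        dz=z[v,u]-zr; lo=(dz<-8); 
        zt=C[v,u,2]
        # slot = longest run of low near the middle
        mid=np.abs(zt)<16
        idx=np.where(lo&mid)[0]
        if len(idx)<4: continue
        # edges using rail-top rays: convert last top pixel left and first right, at rail plane
        L=idx.min(); Rr=idx.max()
        if Rr-L+1>len(idx)+3: continue
        # half-pixel edges, using depth of neighbouring rail pixels
        if L<1 or Rr+1>=len(u): continue
        a=(C[v,u[L-1],2]); b=(C[v,u[Rr+1],2]); px=abs(C[v,u[L-2],2]-C[v,u[L-1],2])
        out.append((np.nanmean([C[v,u[L-1],0],C[v,u[Rr+1],0]]),a,b))
    o=np.array(out); w=o[:,2]-o[:,1]; k=(np.abs(np.abs(w)-np.median(np.abs(w)))<2); o=o[k]
    c=(o[:,1]+o[:,2])/2; f=np.polyfit(o[:,0],c,1); r=c-np.polyval(f,o[:,0]); k=np.abs(r)<2*r.std()+.2; f=np.polyfit(o[k,0],c[k],1)
    print('slot n',k.sum(),'w',np.median(o[:,2]-o[:,1]),'xrange',o[:,0].min(),o[:,0].max(),'z at x=0: %.2f'%f[1],'angle deg %.2f'%np.degrees(np.arctan(f[0])),'res',r[k].std())
    # wing: top surface
    y=C[:,:,1]; Mw=(np.abs(y+22)<3)&(np.abs(C[:,:,2])<12)&(C[:,:,0]>-21)&(C[:,:,0]<16)
    P=C[Mw]; xs=np.arange(-20,16,2.); cc=[]
    for x in xs:
        q=P[np.abs(P[:,0]-x)<1.0][:,2]
        if len(q)>6: cc.append((x,(np.percentile(q,2)+np.percentile(q,98))/2,np.percentile(q,98)-np.percentile(q,2)))
    cc=np.array(cc); g=np.polyfit(cc[:,0],cc[:,1],1); print('wing z at 0: %.2f'%g[1],'angle %.2f'%np.degrees(np.arctan(g[0])),'w',np.median(cc[:,2]),len(cc), 'front x', np.nanmedian(C[222:236,272:290,0]))
    Rm=R.from_rotvec(s['orientation']).as_matrix(); print('zdir',np.degrees(np.arctan2(Rm[1,2],Rm[0,2])),'tcp',np.round(s['tcp_pos'],4))
E
python3 - <<'E'
from h import *
slotmeas('w7.png')
show()
E
```

```text
rail top z 30.356782133345472
slot n 91 w 16.612154966743248 xrange -133.37187090409248 1.4706698993429272 z at x=0: -2.11 angle deg 0.14 res 0.15741249525526124
wing z at 0: 0.40 angle 0.10 w 10.800617311992756 18 front x -23.01484542289039
zdir 2.3931021674916626 tcp [ 0.5185 -0.0699  0.1409]
t 7.72 tcp [ 0.5189 -0.0687  0.141 ] rv [-1.222  1.174 -1.179] F [ 0.2  0.3 -2.4] M [ 0.05 -0.06 -0.02] w 0.0107 q [-0.268  0.106  1.938  0.005  1.092 -0.313]
[[0.043, 0.007, 0.999], [-0.999, 0.003, 0.043], [-0.002, -1.0, 0.007]]
```

jog_arm:
  plan:
    - [[0, 15, -1.5, -0.4, 0, 0, 5], [0, 15, -1, 0, 0, 0, 5], [0, 0, 0, 0, 0, 0, 5], [0, 0, 0, 0, 0, 0, 5]]

```text
t: 8.05
tcp_pos: [0.5181, -0.0652, 0.1105]
orientation: [-1.226, 1.174, -1.175]
wrist_force: [0.6, 0.7, -1.5]
width: 0.0107
```

```bash
python3 - <<'E'
from h import *
show()
slotmeas('w8.png')
show()
E
```

```text
t 8.05 tcp [ 0.5181 -0.0652  0.1105] rv [-1.226  1.174 -1.175] F [ 0.6  0.7 -1.5] M [-0.04  0.04  0.02] w 0.0107 q [-0.262  0.15   1.955  0.005  1.034 -0.31 ]
[[0.046, 0.004, 0.999], [-0.999, 0.003, 0.046], [-0.003, -1.0, 0.004]]
rail top z 30.391454071843043
slot n 91 w 16.35307795599649 xrange -124.80459572646447 -7.588242337385389 z at x=0: -1.51 angle deg -0.06 res 0.13287097228458394
wing z at 0: 0.42 angle 0.04 w 10.832073478082979 18 front x -23.016199220379637
zdir 2.6308079483410025 tcp [ 0.5181 -0.0652  0.1105]
t 8.1 tcp [ 0.5174 -0.065   0.1102] rv [-1.226  1.175 -1.174] F [ 0.6 -0.2 -3.3] M [0.02 0.01 0.01] w 0.0113 q [-0.262  0.15   1.956  0.005  1.034 -0.31 ]
[[0.046, 0.002, 0.999], [-0.999, 0.004, 0.046], [-0.004, -1.0, 0.002]]
```

jog_arm:
  plan:
    - [[0, 9, -1.6, -0.1, 0, 0.1, 5], [0, 9, 0, 0, 0, 0, 5], [0, 0, 0, 0, 0, 0, 5], [0, 0, 0, 0, 0, 0, 5]]

```text
t: 8.43
tcp_pos: [0.5168, -0.0633, 0.0913]
orientation: [-1.226, 1.174, -1.17]
wrist_force: [0.2, -0.7, -1.0]
width: 0.0113
```

```bash
python3 - <<'E'
from h import *
show()
slotmeas('w9.png')
slotmeas('w10.png')
show()
E
```

```text
t 8.43 tcp [ 0.5168 -0.0633  0.0913] rv [-1.226  1.174 -1.17 ] F [ 0.2 -0.7 -1. ] M [ 0.01  0.03 -0.02] w 0.0113 q [-0.26   0.177  1.966  0.007  0.997 -0.313]
[[0.049, 0.002, 0.999], [-0.999, 0.005, 0.049], [-0.005, -1.0, 0.002]]
rail top z 30.36682132603932Traceback (most recent call last):
  File "<stdin>", line 3, in <module>
  File "h.py", line 67, in slotmeas
    c=(o[:,1]+o[:,2])/2; f=np.polyfit(o[:,0],c,1); r=c-np.polyval(f,o[:,0]); k=np.abs(r)<2*r.std()+.2; f=np.polyfit(o[k,0],c[k],1)
                           ~~~~~~~~~~^^^^^^^^^^^^
    raise TypeError("expected non-empty vector for x")
TypeError: expected non-empty vector for x
```

```bash
sed -i 's/    o=np.array(out); w=/    o=np.array(out); o=o[np.isfinite(o).all(1)]; w=/; s/u=np.arange(215,345)/u=np.arange(200,360)/' h.py
python3 - <<'E'
from h import *
slotmeas('w10.png')
slotmeas('w11.png')
show()
E
```

```text
rail top z 30.37935548784511
slot n 91 w 16.264341276657753 xrange -119.94483171971532 -12.458876407671518 z at x=0: 0.12 angle deg -0.20 res 0.1098199972080274
wing z at 0: 0.41 angle -0.01 w 10.755401258623564 18 front x -22.993900538763867
zdir 2.797073806734088 tcp [ 0.5165 -0.0633  0.0912]
rail top z 30.399032893904927
slot n 87 w 16.303622761748432 xrange -120.645314830702 -11.925276590726654 z at x=0: -0.18 angle deg -0.23 res 0.11747436166580355
wing z at 0: 0.41 angle 0.05 w 10.787249848735321 18 front x -23.010990971070385
zdir 2.7927584622807387 tcp [ 0.5167 -0.0634  0.0915]
t 8.58 tcp [ 0.517  -0.0635  0.0918] rv [-1.226  1.174 -1.171] F [-0.4 -0.6 -2.5] M [ 0.06 -0.   -0.02] w 0.0107 q [-0.26   0.177  1.966  0.007  0.997 -0.313]
[[0.049, 0.003, 0.999], [-0.999, 0.005, 0.049], [-0.005, -1.0, 0.003]]
```

View pics/w10.png

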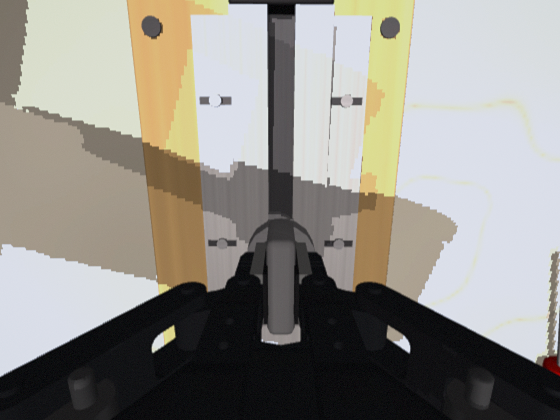

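jog_arm:
  plan:
    - [[0, 9, -0.5, 0, 0.2, 0.2, 5], [0, 9, 0, 0, 0, 0, 5], [0, 0, 0, 0, 0, 0, 5], [0, 0, 0, 0, 0, 0, 5]]

```text
t: 8.92
tcp_pos: [0.5178, -0.0641, 0.0732]
orientation: [-1.22, 1.176, -1.174]
wrist_force: [0.0, -0.0, -2.4]
width: 0.0108
```

```bash
python3 - <<'E'
from h import *
slotmeas('w12.png')
slotmeas('w13.png')
show()
E
```

```text
rail top z 30.412498390802373
slot n 90 w 16.209125865145218 xrange -115.09201051117847 -17.417835786715795 z at x=0: -1.26 angle deg 0.03 res 0.09717666711286232
wing z at 0: 0.42 angle 0.05 w 10.747697579469378 18 front x -23.01125922777283
zdir 2.5300763141971334 tcp [ 0.5178 -0.0641  0.0732]
rail top z 30.377260447573136
slot n 89 w 16.15230731368217 xrange -116.01686282226254 -18.16286988136759 z at x=0: -0.84 angle deg 0.06 res 0.0900332900279861
wing z at 0: 0.41 angle 0.14 w 10.814439901197996 18 front x -22.995692942631827
zdir 2.528269535814935 tcp [ 0.5174 -0.064   0.073 ]
t 9.02 tcp [ 0.5176 -0.064   0.0733] rv [-1.22   1.176 -1.173] F [-0.3  1.  -1.4] M [-0.01  0.02 -0.01] w 0.0109 q [-0.263  0.207  1.973  0.011  0.959 -0.314]
[[0.044, 0.005, 0.999], [-0.999, 0.008, 0.044], [-0.008, -1.0, 0.006]]
```

jog_arm:
  plan:
    - [[0, 0, -1.2, -0.3, 0, -0.4, 5], [0, 0, 0, 0, 0, 0, 5], [0, 0, 0, 0, 0, 0, 5]]

```text
t: 9.27
tcp_pos: [0.5167, -0.0642, 0.0737]
orientation: [-1.229, 1.176, -1.177]
wrist_force: [1.2, 0.3, -2.6]
width: 0.0111
```

```bash
python3 - <<'E'
from h import *
show()
slotmeas('w14.png')
slotmeas('w15.png')
show()
E
```

```text
t 9.27 tcp [ 0.5167 -0.0642  0.0737] rv [-1.229  1.176 -1.177] F [ 1.2  0.3 -2.6] M [ 0.02 -0.   -0.04] w 0.0111 q [-0.259  0.206  1.973  0.     0.962 -0.303]
[[0.044, 0.001, 0.999], [-0.999, -0.0, 0.044], [0.0, -1.0, 0.001]]
rail top z 30.388653712047713
slot n 89 w 16.22128502663989 xrange -114.78904848402527 -16.545124433628153 z at x=0: 0.10 angle deg 0.06 res 0.08213286295915788
wing z at 0: 0.42 angle 0.13 w 10.823442406509322 18 front x -23.03605894694076
zdir 2.524204687108568 tcp [ 0.5167 -0.0642  0.0737]
rail top z 30.42088465381941
slot n 89 w 16.219393545808337 xrange -115.17119382801846 -16.708272989494407 z at x=0: 0.07 angle deg 0.05 res 0.09401353529489184
wing z at 0: 0.41 angle 0.18 w 10.80899899077986 18 front x -22.99889472312451
zdir 2.5256636380330844 tcp [ 0.5167 -0.0643  0.0738]
t 9.37 tcp [ 0.5167 -0.0642  0.0737] rv [-1.229  1.176 -1.177] F [ 1.1  0.  -2.6] M [-0.01  0.03 -0.04] w 0.0108 q [-0.259  0.206  1.973  0.     0.962 -0.303]
[[0.044, 0.001, 0.999], [-0.999, 0.0, 0.044], [-0.0, -1.0, 0.001]]
```

jog_arm:
  plan:
    - [[0, 2, -0.3, 0, 0, 0, 5], [0, 2, 0, 0, 0, 0, 5], [0, 2, 0, 0, 0, 0, 5]]

```text
t: 9.62
tcp_pos: [0.5172, -0.0644, 0.0683]
orientation: [-1.228, 1.174, -1.178]
wrist_force: [0.3, -0.1, -2.2]
width: 0.0108
```

jog_arm:
  plan:
    - [[0, 2, 0, 0, 0, 0, 5]]

```text
t: 9.7
tcp_pos: [0.517, -0.0644, 0.0661]
orientation: [-1.228, 1.175, -1.178]
wrist_force: [-1.8, 0.2, -1.5]
width: 0.0108
```

jog_arm:
  plan:
    - [[0, 2, 0, 0, 0, 0, 5]]

```text
t: 9.78
tcp_pos: [0.517, -0.0644, 0.0638]
orientation: [-1.229, 1.175, -1.178]
wrist_force: [0.3, 0.4, -2.3]
width: 0.0109
```

```bash
python3 - <<'E'
from h import *
show()
E
```

```text
t 9.78 tcp [ 0.517  -0.0644  0.0638] rv [-1.229  1.175 -1.178] F [ 0.3  0.4 -2.3] M [ 0.   -0.09 -0.01] w 0.0109 q [-0.259  0.223  1.976  0.     0.941 -0.303]
[[0.044, 0.002, 0.999], [-0.999, -0.0, 0.044], [0.001, -1.0, 0.002]]
```

jog_arm:
  plan:
    - [[0, 2, 0, 0, 0, 0, 5]]

```text
t: 9.87
tcp_pos: [0.5169, -0.0644, 0.0615]
orientation: [-1.229, 1.175, -1.178]
wrist_force: [0.0, 0.4, -3.1]
width: 0.0107
```

jog_arm:
  plan:
    - [[0, 2, 0, 0, 0, 0, 5]]

```text
t: 9.95
tcp_pos: [0.5169, -0.0644, 0.0592]
orientation: [-1.229, 1.175, -1.178]
wrist_force: [-0.3, 0.4, -2.3]
width: 0.0105
```

jog_arm:
  plan:
    - [[0, 2, 0, 0, 0, 0, 5]]

```text
t: 10.03
tcp_pos: [0.5168, -0.0644, 0.0568]
orientation: [-1.229, 1.175, -1.178]
wrist_force: [-0.0, -0.1, -2.1]
width: 0.011
```

jog_arm:
  plan:
    - [[0, 1.5, 0, 0, 0, 0, 5]]

```text
t: 10.12
tcp_pos: [0.5167, -0.0643, 0.055]
orientation: [-1.229, 1.176, -1.178]
wrist_force: [-0.6, -0.1, -2.5]
width: 0.0109
```

```bash
python3 - <<'E'
from h import *
show()
E
```

```text
t 10.12 tcp [ 0.5167 -0.0643  0.055 ] rv [-1.229  1.176 -1.178] F [-0.6 -0.1 -2.5] M [-0.07 -0.03 -0.04] w 0.0109 q [-0.259  0.238  1.979  0.     0.924 -0.303]
[[0.044, 0.001, 0.999], [-0.999, -0.0, 0.044], [0.0, -1.0, 0.001]]
```

jog_arm:
  plan:
    - [[0, 0.6, 0, 0, 0, 0, 5], [0, 0, 0, 0, 0, 0, 5]]

```text
t: 10.28
tcp_pos: [0.5169, -0.0644, 0.0547]
orientation: [-1.229, 1.176, -1.177]
wrist_force: [0.9, 0.5, -2.1]
width: 0.0107
```

jog_arm:
  plan:
    - [[0, 0.6, 0, 0, 0, 0, 5], [0, 0, 0, 0, 0, 0, 5]]

```text
t: 10.45
tcp_pos: [0.5172, -0.0644, 0.0547]
orientation: [-1.229, 1.176, -1.177]
wrist_force: [-1.0, 0.1, -2.2]
width: 0.0113
```

jog_arm:
  plan:
    - [[0, 0.8, 0, 0, 0, 0, 5]]

```text
t: 10.53
tcp_pos: [0.5173, -0.0644, 0.0546]
orientation: [-1.229, 1.176, -1.177]
wrist_force: [-4.5, -0.0, 9.0]
width: 0.0111
```

jog_arm:
  plan:
    - [[0, 0.8, 0, 0, 0, 0, 5]]

```text
t: 10.62
tcp_pos: [0.5172, -0.0644, 0.0546]
orientation: [-1.23, 1.176, -1.177]
wrist_force: [-3.6, 0.3, 6.2]
width: 0.011
```

jog_arm:
  plan:
    - [[4, -0.3, -0.4, 0, 0, 0, 5], [6, 0, 0, 0, 0, 0, 5], [6, 0, 0, 0, 0, 0, 5], [6, 0, 0, 0, 0, 0, 5], [4, 0, 0, 0, 0, 0, 5]]

```text
t: 11.03
tcp_pos: [0.5183, -0.0916, 0.0547]
orientation: [-1.228, 1.175, -1.176]
wrist_force: [-0.4, 2.3, 0.0]
width: 0.0109
```

```bash
python3 - <<'E'
from h import *
show()
E
```

```text
t 11.03 tcp [ 0.5183 -0.0916  0.0547] rv [-1.228  1.175 -1.176] F [-0.4  2.3  0. ] M [ 0.4   0.12 -0.05] w 0.0109 q [-0.309  0.249  1.965  0.002  0.926 -0.355]
[[0.045, 0.002, 0.999], [-0.999, 0.001, 0.045], [-0.001, -1.0, 0.002]]
```

jog_arm:
  plan:
    - [[2, 0, 0, 0, 0, 0, 5], [2, 0, 0, 0, 0, 0, 5], [2, 0, 0, 0, 0, 0, 5]]

```text
t: 11.28
tcp_pos: [0.5187, -0.0989, 0.0547]
orientation: [-1.226, 1.178, -1.177]
wrist_force: [-0.4, 1.6, 0.5]
width: 0.0108
```

jog_arm:
  plan:
    - [[2, 0, 0, 0, 0, 0, 5], [2, 0, 0, 0, 0, 0, 5], [2, 0, 0, 0, 0, 0, 5]]

```text
t: 11.53
tcp_pos: [0.5189, -0.1045, 0.0547]
orientation: [-1.224, 1.179, -1.176]
wrist_force: [-0.1, 5.1, 1.7]
width: 0.0108
```

jog_arm:
  plan:
    - [[2, 0, 0, 0, 0, 0, 5], [2, 0, 0, 0, 0, 0, 5], [2, 0, 0, 0, 0, 0, 5]]

```text
t: 11.78
tcp_pos: [0.5191, -0.109, 0.0548]
orientation: [-1.222, 1.181, -1.173]
wrist_force: [-0.0, 5.1, 1.6]
width: 0.0111
```

```bash
python3 - <<'E'
from h import *
show()
E
```

```text
t 11.78 tcp [ 0.5191 -0.109   0.0548] rv [-1.222  1.181 -1.173] F [-0.   5.1  1.6] M [ 0.82  0.05 -0.01] w 0.0111 q [-0.344  0.257  1.954  0.01   0.932 -0.391]
[[0.042, 0.001, 0.999], [-0.999, 0.008, 0.042], [-0.008, -1.0, 0.001]]
```

jog_arm:
  plan:
    - [[3, 0, 0, 0, 0, -0.2, 5], [3, 0, 0, 0, 0, -0.2, 5], [3, 0, 0, 0, 0, 0, 5], [3, 0, 0, 0, 0, 0, 5], [3, 0, 0, 0, 0, 0, 5]]

```text
t: 12.2
tcp_pos: [0.5198, -0.1232, 0.0547]
orientation: [-1.225, 1.179, -1.176]
wrist_force: [-0.4, 5.3, 1.5]
width: 0.0112
```

jog_arm:
  plan:
    - [[2, 0, 0, 0, 0, 0, 5], [2, 0, 0, 0, 0, 0, 5], [2, 0, 0, 0, 0, 0, 5]]

```text
t: 12.45
tcp_pos: [0.5201, -0.1295, 0.0547]
orientation: [-1.225, 1.18, -1.176]
wrist_force: [0.4, 5.2, 1.3]
width: 0.0105
```

```bash
python3 - <<'E'
from h import *
show()
E
```

```text
t 12.45 tcp [ 0.5201 -0.1295  0.0547] rv [-1.225  1.18  -1.176] F [0.4 5.2 1.3] M [ 0.85 -0.01  0.02] w 0.0105 q [-0.377  0.267  1.942  0.005  0.933 -0.422]
[[0.042, 0.001, 0.999], [-0.999, 0.004, 0.042], [-0.004, -1.0, 0.001]]
```

jog_arm:
  plan:
    - [[2, 0, 0, 0, 0, 0, 5], [2, 0, 0, 0, 0, 0, 5], [2, 0, 0, 0, 0, 0, 5]]

```text
t: 12.7
tcp_pos: [0.5203, -0.1359, 0.0547]
orientation: [-1.225, 1.18, -1.176]
wrist_force: [-0.6, 5.2, 1.3]
width: 0.0106
```

jog_arm:
  plan:
    - [[1.5, 0, 0, 0, 0, -0.1, 5], [1.5, 0, 0, 0, 0, 0, 5]]

```text
t: 12.87
tcp_pos: [0.5205, -0.1392, 0.0547]
orientation: [-1.226, 1.179, -1.177]
wrist_force: [0.4, 5.4, 2.0]
width: 0.0108
```

jog_arm:
  plan:
    - [[1.5, 0, 0, 0, 0, 0, 5], [1.5, 0, 0, 0, 0, 0, 5]]

```text
t: 13.03
tcp_pos: [0.5206, -0.1424, 0.0547]
orientation: [-1.225, 1.179, -1.177]
wrist_force: [-0.1, 4.7, 1.3]
width: 0.0112
```

jog_arm:
  plan:
    - [[1.5, 0, 0, 0, 0, 0, 5], [1.5, 0, 0, 0, 0, 0, 5]]

```text
t: 13.2
tcp_pos: [0.5207, -0.1444, 0.0547]
orientation: [-1.223, 1.182, -1.176]
wrist_force: [1.2, 9.0, 3.2]
width: 0.0108
```

jog_arm:
  plan:
    - [[0.8, 0, 0, 0, 0, 0, 5]]

```text
t: 13.28
tcp_pos: [0.5208, -0.1445, 0.0548]
orientation: [-1.221, 1.183, -1.175]
wrist_force: [0.2, 7.7, 2.7]
width: 0.011
```

jog_arm:
  plan:
    - [[0.8, 0, 0, 0, 0, 0, 5]]

```text
t: 13.37
tcp_pos: [0.5208, -0.1445, 0.0548]
orientation: [-1.22, 1.184, -1.174]
wrist_force: [0.1, 6.6, 3.0]
width: 0.0109
```

jog_arm:
  plan:
    - [[0.8, 0, 0, 0, 0, 0, 5]]

```text
t: 13.45
tcp_pos: [0.5207, -0.1445, 0.0548]
orientation: [-1.219, 1.186, -1.173]
wrist_force: [0.3, 7.0, 2.0]
width: 0.011
```

```bash
python3 - <<'E'
from h import *
show()
E
```

```text
t 13.45 tcp [ 0.5207 -0.1445  0.0548] rv [-1.219  1.186 -1.173] F [0.3 7.  2. ] M [1.25 0.02 0.04] w 0.011 q [-0.406  0.277  1.929  0.013  0.94  -0.453]
[[0.039, 0.0, 0.999], [-0.999, 0.011, 0.039], [-0.011, -1.0, 0.001]]
```

jog_arm:
  plan:
    - [[1.2, 0, 0, 0, -0.2, -0.4, 5]]

```text
t: 13.53
tcp_pos: [0.5207, -0.1447, 0.0548]
orientation: [-1.223, 1.182, -1.174]
wrist_force: [-0.2, 9.5, 2.1]
width: 0.0107
```

jog_arm:
  plan:
    - [[1.2, 0, 0, 0, -0.2, -0.4, 5]]

```text
t: 13.62
tcp_pos: [0.5207, -0.1446, 0.0547]
orientation: [-1.228, 1.178, -1.175]
wrist_force: [1.0, 9.1, 2.5]
width: 0.0107
```

```bash
python3 - <<'E'
from h import *
show()
E
```

```text
t 13.62 tcp [ 0.5207 -0.1446  0.0547] rv [-1.228  1.178 -1.175] F [1.  9.1 2.5] M [ 1.64 -0.05 -0.01] w 0.0107 q [-0.402  0.276  1.931  0.003  0.936 -0.447]
[[0.044, -0.0, 0.999], [-0.999, 0.002, 0.044], [-0.002, -1.0, 0.0]]
```

jog_arm:
  plan:
    - [[1.6, 0, 0, 0, 0, -0.2, 5]]

```text
t: 13.7
tcp_pos: [0.5207, -0.1446, 0.0547]
orientation: [-1.228, 1.178, -1.176]
wrist_force: [0.6, 10.8, 3.7]
width: 0.011
```

jog_arm:
  plan:
    - [[1.6, 0, 0, 0, 0, -0.2, 5]]

```text
t: 13.78
tcp_pos: [0.5207, -0.1446, 0.0546]
orientation: [-1.228, 1.179, -1.177]
wrist_force: [0.5, 10.2, 2.6]
width: 0.0106
```

```bash
python3 - <<'E'
from h import *
show()
E
```

```text
t 13.78 tcp [ 0.5207 -0.1446  0.0546] rv [-1.228  1.179 -1.177] F [ 0.5 10.2  2.6] M [ 1.67 -0.05  0.04] w 0.0106 q [-0.402  0.276  1.931  0.002  0.936 -0.445]
[[0.042, -0.0, 0.999], [-0.999, 0.002, 0.042], [-0.002, -1.0, -0.0]]
```

jog_arm:
  plan:
    - [[1.6, -0.4, 0, 0, 0, 0, 5]]

```text
t: 13.87
tcp_pos: [0.5207, -0.1447, 0.0547]
orientation: [-1.226, 1.181, -1.175]
wrist_force: [1.6, 7.5, -1.2]
width: 0.0109
```

jog_arm:
  plan:
    - [[1.6, -0.3, 0, 0, 0, 0, 5]]

```text
t: 13.95
tcp_pos: [0.5207, -0.1448, 0.0548]
orientation: [-1.223, 1.183, -1.173]
wrist_force: [1.0, 9.0, 1.2]
width: 0.0107
```

```bash
python3 - <<'E'
from h import *
show()
im,d,W,m,T=grab('top','top1.png'); np.save('top1.npy',W)
cv2.imwrite('pics/top1c.png',cv2.resize(im[200:310,330:480,::-1],None,fx=5,fy=5,interpolation=cv2.INTER_CUBIC))
show()
E
```

```text
t 13.95 tcp [ 0.5207 -0.1448  0.0548] rv [-1.223  1.183 -1.173] F [1.  9.  1.2] M [ 1.52 -0.2   0.06] w 0.0107 q [-0.405  0.277  1.929  0.008  0.939 -0.451]
[[0.041, -0.001, 0.999], [-0.999, 0.007, 0.041], [-0.007, -1.0, -0.0]]
t 14.0 tcp [ 0.5207 -0.1449  0.0548] rv [-1.223  1.183 -1.173] F [0.8 8.1 1.1] M [ 1.59 -0.15 -0.02] w 0.0111 q [-0.405  0.277  1.929  0.008  0.939 -0.451]
[[0.041, -0.001, 0.999], [-0.999, 0.007, 0.041], [-0.007, -1.0, -0.0]]
```

View pics/top1c.png

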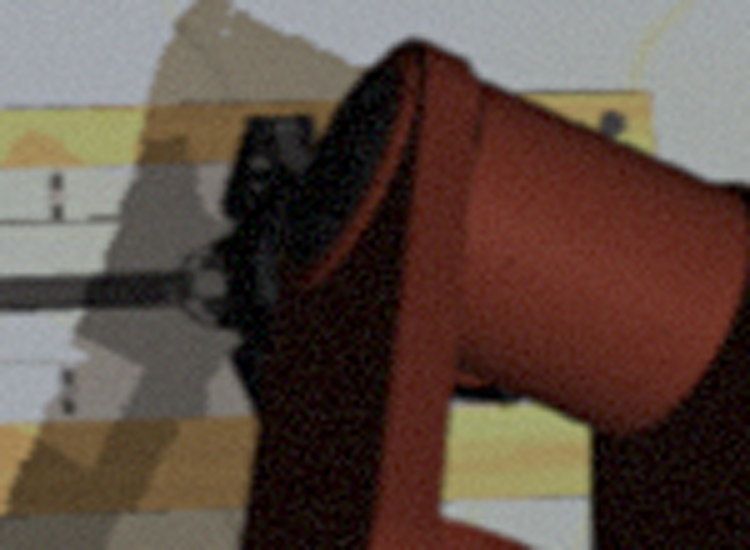

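```bash
python3 - <<'E'
from h import *
im,d,W,m,T=grab('scene','scene1.png')
cv2.imwrite('pics/scene1c.png',cv2.resize(im[80:230,110:330,::-1],None,fx=3.6,fy=3.6,interpolation=cv2.INTER_CUBIC))
W0=np.load('scene.npy')
np.save('scene1.npy',W)
show()
E
```

```text
t 14.05 tcp [ 0.5207 -0.1449  0.0548] rv [-1.223  1.183 -1.173] F [1.5 7.9 1.4] M [ 1.57 -0.2   0.  ] w 0.0111 q [-0.405  0.277  1.929  0.008  0.939 -0.451]
[[0.041, -0.001, 0.999], [-0.999, 0.007, 0.041], [-0.007, -1.0, -0.0]]
```

View pics/scene1c.png

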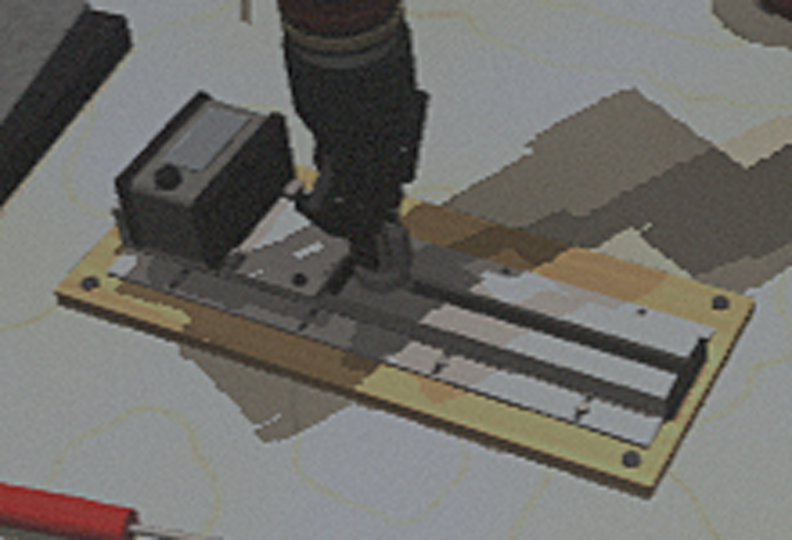

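jog_arm:
  plan:
    - [[1.8, -0.2, 0, 0, 0, -0.4, 5]]

```text
t: 14.13
tcp_pos: [0.5207, -0.1451, 0.0547]
orientation: [-1.225, 1.182, -1.177]
wrist_force: [0.1, 9.9, 2.4]
width: 0.011
```

jog_arm:
  plan:
    - [[1.8, -0.2, 0, 0, 0, -0.3, 5]]

```text
t: 14.22
tcp_pos: [0.5207, -0.1451, 0.0547]
orientation: [-1.226, 1.182, -1.179]
wrist_force: [1.0, 9.5, 2.7]
width: 0.0111
```

```bash
python3 - <<'E'
from h import *
show()
E
```

```text
t 14.22 tcp [ 0.5207 -0.1451  0.0547] rv [-1.226  1.182 -1.179] F [1.  9.5 2.7] M [ 1.78 -0.16  0.01] w 0.0111 q [-0.402  0.276  1.93   0.002  0.937 -0.442]
[[0.039, -0.001, 0.999], [-0.999, 0.002, 0.039], [-0.002, -1.0, -0.0]]
```

jog_arm:
  plan:
    - [[2.1, -0.3, 0, 0, -0.2, -0.1, 5]]

```text
t: 14.3
tcp_pos: [0.5207, -0.1451, 0.0547]
orientation: [-1.226, 1.181, -1.175]
wrist_force: [1.0, 8.8, 1.7]
width: 0.011
```

jog_arm:
  plan:
    - [[2.1, -0.3, 0, 0, -0.2, -0.1, 5]]

```text
t: 14.38
tcp_pos: [0.5207, -0.1453, 0.0547]
orientation: [-1.226, 1.18, -1.172]
wrist_force: [1.8, 9.8, 1.8]
width: 0.011
```

```bash
python3 - <<'E'
from h import *
show()
E
```

```text
t 14.38 tcp [ 0.5207 -0.1453  0.0547] rv [-1.226  1.18  -1.172] F [1.8 9.8 1.8] M [ 1.81 -0.16 -0.01] w 0.011 q [-0.405  0.277  1.929  0.006  0.939 -0.453]
[[0.044, -0.001, 0.999], [-0.999, 0.006, 0.044], [-0.006, -1.0, -0.001]]
```

jog_arm:
  plan:
    - [[2.4, -0.2, 0, 0, 0, -0.5, 5]]

```text
t: 14.47
tcp_pos: [0.5207, -0.1456, 0.0547]
orientation: [-1.229, 1.179, -1.176]
wrist_force: [1.0, 11.4, 2.8]
width: 0.011
```

jog_arm:
  plan:
    - [[2.4, -0.2, 0, 0, 0, -0.4, 5]]

```text
t: 14.55
tcp_pos: [0.5207, -0.1456, 0.0547]
orientation: [-1.23, 1.179, -1.178]
wrist_force: [0.9, 11.6, 3.5]
width: 0.0111
```

```bash
python3 - <<'E'
from h import *
show()
E
```

```text
t 14.55 tcp [ 0.5207 -0.1456  0.0547] rv [-1.23   1.179 -1.178] F [ 0.9 11.6  3.5] M [ 2.23 -0.19  0.02] w 0.0111 q [-4.02e-01  2.77e-01  1.93e+00 -1.00e-03  9.36e-01 -4.43e-01]
[[0.041, -0.001, 0.999], [-0.999, -0.0, 0.041], [0.0, -1.0, -0.001]]
```

jog_arm:
  plan:
    - [[2.3, -0.2, 0.1, 0, 5, -0.3, 5], [2.3, -0.2, 0.3, 0, 5, -0.3, 5]]

```text
t: 14.72
tcp_pos: [0.521, -0.1452, 0.0547]
orientation: [-1.142, 1.313, -1.312]
wrist_force: [-0.0, 11.9, 3.3]
width: 0.011
```

```bash
cat >> h.py <<'E'
def tw(push=2.3):
    s=manip.read_state(); Rm=R.from_rotvec(s['orientation']).as_matrix()
    zd=np.degrees(np.arctan2(Rm[1,2],Rm[0,2])); th=2.5-zd
    d=np.array([.045,-.999,0]); y=Rm[:,1]
    tl=np.degrees(np.array([y@np.array([Rm[0,0],Rm[1,0],0]),y@np.array([Rm[0,2],Rm[1,2],0])]))
    # tilt of tool y in world: y=(a,b,-1); rotate by axis w: y x down
    w=np.cross(y,[0,0,-1]); wt=np.degrees(Rm.T@w)
    print('th %.1f'%th,'y %.4f x %.4f z %.4f'%(s['tcp_pos'][1],s['tcp_pos'][0],s['tcp_pos'][2]),'F',np.round(s['wrist_force'],1),'M',np.round(s['moment'],2),'push comps',np.round(push*(Rm.T@d),2),'tiltfix',np.round(wt,2),'t',round(s['t'],2))
E
python3 - <<'E'
from h import *
tw()
E
```

```text
th 10.5 y -0.1452 x 0.5210 z 0.0547 F [-0.  11.9  3.3] M [ 2.14 -0.12  0.18] push comps [2.26 0.   0.42] tiltfix [ 0.13 -0.    0.09] t 14.72
```

jog_arm:
  plan:
    - [[2.4, -0.2, 0.6, 0.1, 6, -0.2, 5], [2.3, -0.2, 0.8, 0, 6, -0.3, 5]]

```text
t: 14.88
tcp_pos: [0.521, -0.1449, 0.0547]
orientation: [-1.021, 1.473, -1.468]
wrist_force: [0.9, 11.8, 2.8]
width: 0.0108
```

```bash
python3 - <<'E'
from h import *
tw()
E
```

```text
th 23.2 y -0.1449 x 0.5210 z 0.0547 F [ 0.9 11.8  2.8] M [ 2.09 -0.18  0.12] push comps [ 2.11 -0.    0.91] tiltfix [0.25 0.   0.1 ] t 14.88
```

jog_arm:
  plan:
    - [[2.6, -0.2, 1.2, 0.2, 6, -0.2, 5], [2.4, -0.2, 1.5, 0.2, 6, -0.2, 5]]

```text
t: 15.05
tcp_pos: [0.521, -0.145, 0.0547]
orientation: [-0.878, 1.627, -1.622]
wrist_force: [0.9, 12.1, 2.7]
width: 0.0106
```

```bash
python3 - <<'E'
from h import *
tw(2.9)
E
```

```text
th 35.9 y -0.1450 x 0.5210 z 0.0547 F [ 0.9 12.1  2.7] M [ 2.22 -0.1   0.16] push comps [ 2.35 -0.    1.7 ] tiltfix [0.21 0.   0.05] t 15.05
```

jog_arm:
  plan:
    - [[2.6, -0.2, 1.9, 0.2, 2, -0.2, 5]]

```text
t: 15.13
tcp_pos: [0.5209, -0.1452, 0.0547]
orientation: [-0.849, 1.655, -1.649]
wrist_force: [0.7, 14.2, 3.7]
width: 0.0106
```

jog_arm:
  plan:
    - [[2.6, -0.2, 2.0, 0.2, 0, -0.2, 5]]

```text
t: 15.22
tcp_pos: [0.5209, -0.1453, 0.0547]
orientation: [-0.847, 1.658, -1.649]
wrist_force: [1.6, 13.6, 3.7]
width: 0.0106
```

```bash
python3 - <<'E'
from h import *
tw(3.2)
E
```

```text
th 38.3 y -0.1453 x 0.5209 z 0.0547 F [ 1.6 13.6  3.7] M [ 2.53 -0.23  0.07] push comps [ 2.51 -0.01  1.99] tiltfix [ 0.27 -0.   -0.06] t 15.22
```

jog_arm:
  plan:
    - [[2.4, -0.2, 2.2, 0.3, 6, 0, 5], [2.2, -0.2, 2.4, 0.3, 6, 0, 5]]

```text
t: 15.38
tcp_pos: [0.5209, -0.1456, 0.0547]
orientation: [-0.68, 1.803, -1.789]
wrist_force: [0.7, 12.5, 4.4]
width: 0.0107
```

```bash
python3 - <<'E'
from h import *
tw(3.2)
E
```

```text
th 50.8 y -0.1456 x 0.5209 z 0.0547 F [ 0.7 12.5  4.4] M [2.23 0.03 0.27] push comps [ 2.02 -0.03  2.48] tiltfix [ 0.29  0.   -0.4 ] t 15.38
```

jog_arm:
  plan:
    - [[1.7, -0.2, 2.3, 0.3, 6, -0.4, 5], [1.4, -0.2, 2.5, 0.3, 6, -0.2, 5]]

```text
t: 15.55
tcp_pos: [0.5209, -0.1455, 0.0547]
orientation: [-0.503, 1.943, -1.932]
wrist_force: [1.0, 13.0, 3.9]
width: 0.0109
```

```bash
python3 - <<'E'
from h import *
tw(2.9)
E
```

```text
th 63.5 y -0.1455 x 0.5209 z 0.0547 F [ 1.  13.   3.9] M [ 2.31 -0.08  0.2 ] push comps [ 1.29 -0.01  2.6 ] tiltfix [ 0.31  0.   -0.02] t 15.55
```

jog_arm:
  plan:
    - [[1.1, -0.2, 2.7, 0.4, 6, 0, 5], [0.9, -0.2, 2.8, 0.3, 6, 0, 5]]

```text
t: 15.72
tcp_pos: [0.5206, -0.1451, 0.0546]
orientation: [-0.298, 2.073, -2.062]
wrist_force: [0.5, 14.4, 4.8]
width: 0.0109
```

```bash
python3 - <<'E'
from h import *
tw(2.9)
E
```

```text
th 76.1 y -0.1451 x 0.5206 z 0.0546 F [ 0.5 14.4  4.8] M [2.4  0.14 0.38] push comps [ 0.69 -0.02  2.82] tiltfix [ 0.3  -0.   -0.04] t 15.72
```

jog_arm:
  plan:
    - [[0.7, -0.2, 3.2, 0.3, 5, 0, 5]]

```text
t: 15.8
tcp_pos: [0.5203, -0.1449, 0.0547]
orientation: [-0.208, 2.127, -2.113]
wrist_force: [-0.2, 15.1, 4.4]
width: 0.011
```

jog_arm:
  plan:
    - [[0.5, -0.2, 3.2, 0.3, 3, 0, 5]]

```text
t: 15.88
tcp_pos: [0.52, -0.1448, 0.0547]
orientation: [-0.151, 2.159, -2.142]
wrist_force: [0.9, 13.3, 3.0]
width: 0.0109
```

```bash
python3 - <<'E'
from h import *
tw(3)
E
```

```text
th 84.6 y -0.1448 x 0.5200 z 0.0547 F [ 0.9 13.3  3. ] M [ 2.35 -0.15  0.42] push comps [ 0.28 -0.02  2.99] tiltfix [0.44 0.   0.06] t 15.88
```

jog_arm:
  plan:
    - [[0.3, -0.2, 3.2, 0.4, 3, 0, 5]]

```text
t: 15.97
tcp_pos: [0.52, -0.1448, 0.0547]
orientation: [-0.094, 2.186, -2.172]
wrist_force: [1.6, 13.7, 2.5]
width: 0.0107
```

jog_arm:
  plan:
    - [[0.2, -0.1, 3.2, 0.3, 3, 0, 5]]

```text
t: 16.05
tcp_pos: [0.52, -0.1449, 0.0547]
orientation: [-0.038, 2.214, -2.2]
wrist_force: [1.6, 14.5, 4.2]
width: 0.011
```

```bash
python3 - <<'E'
from h import *
tw(3)
im,d,W,m,T=grab('wrist','w20.png')
E
```

```text
th 90.7 y -0.1449 x 0.5200 z 0.0547 F [ 1.6 14.5  4.2] M [ 2.45 -0.27  1.01] push comps [-0.04 -0.02  3.  ] tiltfix [ 0.36 -0.    0.15] t 16.05
```

View pics/w20.png

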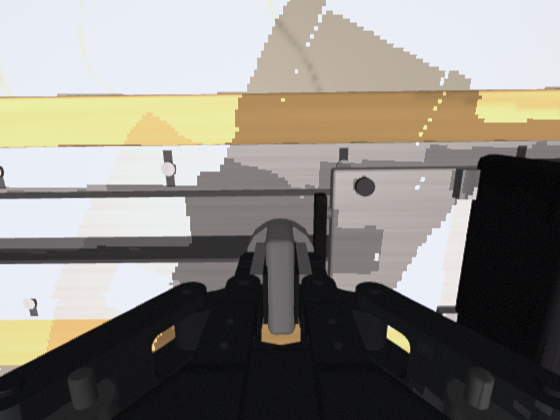

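jog_arm:
  plan:
    - [[0, 0, 3, 0, 0, 0, 5], [0, 0, 1.5, 0, 0, 0, 5], [0, 0, 0, 0, 0, 0, 5]]

```text
t: 16.35
tcp_pos: [0.52, -0.1447, 0.0547]
orientation: [-0.047, 2.217, -2.191]
wrist_force: [0.1, 2.5, 0.0]
width: 0.0111
```

```bash
python3 - <<'E'
from h import *
tw(3)
E
```

```text
th 90.3 y -0.1447 x 0.5200 z 0.0547 F [0.1 2.5 0. ] M [ 0.18 -0.03  0.43] push comps [-0.02 -0.04  3.  ] tiltfix [ 0.67 -0.    0.24] t 16.35
```

jog_arm:
  plan:
    - [[0, 0, 0, 0, 0, 0, 14], [0, 0, 0, 0, 0, 0, 20], [0, 0, 0, 0, 0, 0, 24], [0, 0, 0, 0, 0, 0, 24]]
  grip_force: 25

```text
t: 16.68
tcp_pos: [0.5207, -0.1487, 0.0548]
orientation: [-0.047, 2.206, -2.199]
wrist_force: [-0.7, 0.0, 0.8]
width: 0.0242
```

```bash
python3 - <<'E'
from h import *
tw(3); show()
E
```

```text
th 90.2 y -0.1487 x 0.5207 z 0.0548 F [-0.7  0.   0.8] M [-0.03  0.03 -0.02] push comps [-0.01 -0.01  3.  ] tiltfix [ 0.2  -0.    0.14] t 16.68
t 16.68 tcp [ 0.5207 -0.1487  0.0548] rv [-0.047  2.206 -2.199] F [-0.7  0.   0.8] M [-0.03  0.03 -0.02] w 0.0242 q [-0.409  0.279  1.926  0.003  0.94   1.12 ]
[[-0.999, -0.003, 0.04], [-0.04, 0.003, -0.999], [0.002, -1.0, -0.003]]
```

jog_arm:
  plan:
    - [[0, -1, -3.5, 0, 0, 0, 24], [0, -10, 0, 0, 0, 0, 30], [0, -20, 0, 0, 0, 0, 50], [0, -30, 0, 0, 0, 0, 50], [0, -25, 0, 0, 0, 0, 50]]

```text
t: 17.1
tcp_pos: [0.5157, -0.1454, 0.1385]
orientation: [-0.059, 2.217, -2.202]
wrist_force: [1.2, -0.5, 0.3]
width: 0.05
```

```bash
python3 - <<'E'
from h import *
tw(3)
im,d,W,m,T=grab('wrist','w21.png'); np.save('w21.npy',W)
show()
E
```

```text
th 90.3 y -0.1454 x 0.5157 z 0.1385 F [ 1.2 -0.5  0.3] M [ 0.02 -0.01  0.03] push comps [-0.02 -0.02  3.  ] tiltfix [ 0.4  -0.    0.88] t 17.1
t 17.15 tcp [ 0.5193 -0.1468  0.1443] rv [-0.05   2.208 -2.203] F [ 1.7 -0.3  2.9] M [ 0.01 -0.12  0.  ] w 0.0507 q [-0.405  0.144  1.888 -0.     1.117  1.127]
[[-0.999, -0.007, 0.038], [-0.038, 0.003, -0.999], [0.007, -1.0, -0.003]]
```

View pics/w21.png

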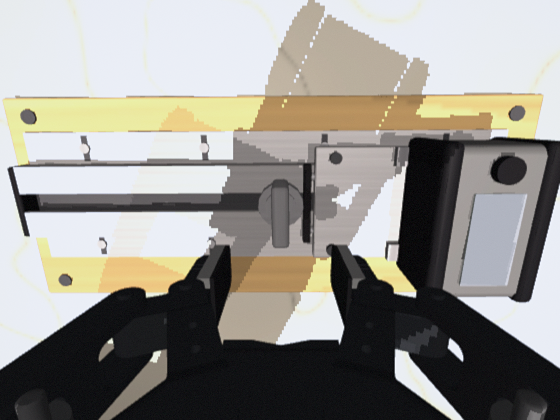

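jog_arm:
  plan:
    - [[0, -30, -20, 0, 0, 0, 50], [0, -10, -38, 0, 0, 0, 50], [0, 0, -38, 0, 0, 0, 50], [0, 0, -38, 0, 0, 0, 50], [0, 0, -38, 0, 0, 0, 50]]

```text
t: 17.57
tcp_pos: [0.5197, 0.021, 0.1965]
orientation: [-0.012, 2.196, -2.21]
wrist_force: [1.2, 0.3, -0.0]
width: 0.0498
```

jog_arm:
  plan:
    - [[0, 0, -38, 0, 0, 0, 50], [0, 0, -38, 0, 0, 0, 50], [0, 0, -38, 0, 0, 0, 50], [0, 0, -38, 0, 0, 0, 50], [0, 0, -20, 0, 0, 0, 50]]

```text
t: 17.98
tcp_pos: [0.5163, 0.203, 0.2022]
orientation: [0.001, 2.191, -2.203]
wrist_force: [-0.7, 0.0, -0.7]
width: 0.0499
```

```bash
python3 - <<'E'
from h import *
show()
im,d,W,m,T=grab('top','top2.png'); np.save('top2.npy',W)
i0=cv2.imread('pics/top0.png')
a=cv2.resize(i0[215:305,330:470],None,fx=5,fy=4,interpolation=cv2.INTER_CUBIC); b=cv2.resize(im[215:305,330:470,::-1],None,fx=5,fy=4,interpolation=cv2.INTER_CUBIC)
cv2.imwrite('pics/cmp.png',cv2.resize(np.vstack([a,b]),(700,590)))
W1=np.load('w21.npy'); z=W1[:,:,2]
M=((z>.064)&(z<.085)).astype(np.uint8); M[:, 330:]=0; M[:150]=0; M[255:]=0
P=W1[M>0]; c,s,a=cv2.minAreaRect((P[:,:2]*1000).astype(np.float32)); print('wing',np.round(c,1),np.round(s,1),a, P[:,2].mean(), np.median(z[(z>.027)&(z<.035)]))
E
```

```text
t 17.98 tcp [0.5163 0.203  0.2022] rv [ 1.000e-03  2.191e+00 -2.203e+00] F [-0.7  0.  -0.7] M [-0.05  0.06  0.07] w 0.0499 q [ 0.254  0.09   1.83  -0.012  1.198  1.805]
[[-0.999, 0.025, 0.024], [-0.024, -0.005, -1.0], [-0.025, -1.0, 0.006]]
wing [ 521.  -143.3] [43.6 11.7] 2.3901844024658203 0.07561746483063017 0.03032002072307892
```

View pics/cmp.png

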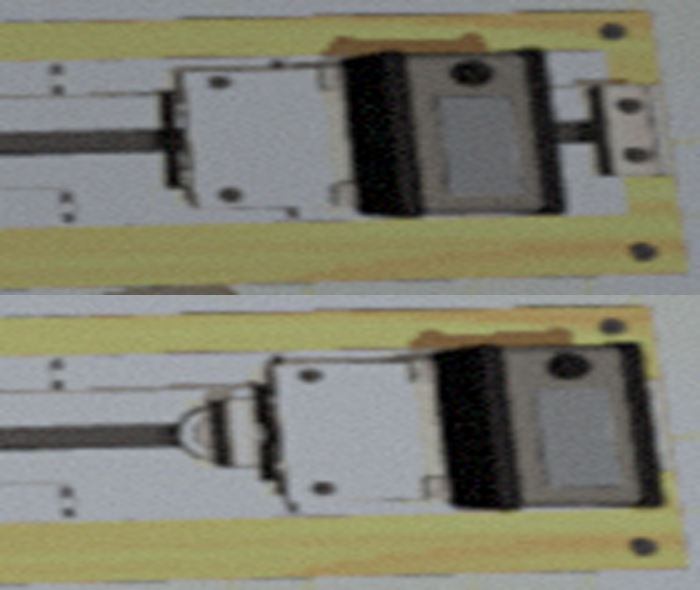

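```bash
python3 - <<'E'
import cv2,numpy as np
a=cv2.imread('pics/top0.png',0).astype(float); b=cv2.imread('pics/top2.png',0).astype(float)
for r0,r1 in ((238,245),(246,252),(259,265),(265,271)):
    print(r0,'A',[(u,int(a[r0:r1,u].mean())) for u in range(358,370)])
    print(r0,'B',[(u,int(b[r0:r1,u].mean())) for u in range(376,390)])
# plate/instrument shift
from scipy.ndimage import shift
A=cv2.GaussianBlur(a,(0,0),.8)[232:280,370:440]
B=cv2.GaussianBlur(b,(0,0),.8)
best=[]
up=4
for r in ((232,280,369,388),(232,280,390,440)):
    t=cv2.resize(a[r[0]:r[1],r[2]:r[3]],None,fx=8,fy=8,interpolation=cv2.INTER_CUBIC).astype(np.float32)
    S=cv2.resize(b[r[0]-4:r[1]+4,r[2]+8:r[3]+32],None,fx=8,fy=8,interpolation=cv2.INTER_CUBIC).astype(np.float32)
    m=cv2.matchTemplate(S,t,cv2.TM_CCOEFF_NORMED); _,v,_,l=cv2.minMaxLoc(m); print(r,v,'shift col',l[0]/8+8,'row',l[1]/8-4)
# slab front edge: template of light->dark transition rows w/o lip lines
for r0,r1 in ((240,249),(262,272)):
    t=cv2.resize(a[r0:r1,358:366],None,fx=8,fy=8,interpolation=cv2.INTER_CUBIC).astype(np.float32)
    S=cv2.resize(b[r0-2:r1+2,370:390],None,fx=8,fy=8,interpolation=cv2.INTER_CUBIC).astype(np.float32)
    m=cv2.matchTemplate(S,t,cv2.TM_CCOEFF_NORMED); _,v,_,l=cv2.minMaxLoc(m); print(r0,v,'slab shift',l[0]/8+370-358,l[1]/8-2)
E
```

```text
238 A [(358, 132), (359, 132), (360, 131), (361, 123), (362, 108), (363, 99), (364, 90), (365, 68), (366, 89), (367, 129), (368, 144), (369, 145)]
238 B [(376, 146), (377, 150), (378, 149), (379, 139), (380, 119), (381, 103), (382, 89), (383, 63), (384, 76), (385, 128), (386, 161), (387, 168), (388, 163), (389, 151)]
246 A [(358, 144), (359, 145), (360, 143), (361, 117), (362, 53), (363, 15), (364, 42), (365, 82), (366, 99), (367, 110), (368, 139), (369, 145)]
246 B [(376, 143), (377, 156), (378, 156), (379, 146), (380, 111), (381, 49), (382, 18), (383, 40), (384, 74), (385, 120), (386, 160), (387, 165), (388, 161), (389, 163)]
259 A [(358, 103), (359, 103), (360, 100), (361, 98), (362, 80), (363, 35), (364, 19), (365, 39), (366, 63), (367, 79), (368, 110), (369, 140)]
259 B [(376, 111), (377, 156), (378, 165), (379, 162), (380, 149), (381, 115), (382, 56), (383, 23), (384, 34), (385, 61), (386, 113), (387, 159), (388, 165), (389, 163)]
265 A [(358, 143), (359, 143), (360, 144), (361, 143), (362, 116), (363, 59), (364, 13), (365, 36), (366, 74), (367, 94), (368, 107), (369, 139)]
265 B [(376, 129), (377, 149), (378, 157), (379, 154), (380, 149), (381, 122), (382, 55), (383, 16), (384, 33), (385, 69), (386, 109), (387, 142), (388, 160), (389, 162)]
(232, 280, 369, 388) 0.8922368288040161 shift col 18.5 row -0.625
(232, 280, 390, 440) 0.9773977994918823 shift col 18.875 row -0.625
240 0.9711174964904785 slab shift 18.75 -0.75
262 0.9829649925231934 slab shift 19.0 -1.0
```

jog_arm:
  plan:
    - [[0, -5, 0, 0, 0, 0, 50], [0, 0, 0, 0, 0, 0, 50], [0, 0, 0, 0, 0, 0, 50]]

```text
t: 18.28
tcp_pos: [0.5161, 0.2069, 0.2095]
orientation: [-0.002, 2.188, -2.196]
wrist_force: [-0.1, -0.7, -0.2]
width: 0.0501
```

```bash
python3 - <<'E'
from h import *
show()
im,d,W,m,T=grab('top','top3.png'); W0=np.load('top.npy')
for n,(u0,u1,v0,v1,a,b) in {'tape':(220,275,120,175,.01,.035),'driver':(335,435,135,170,.006,.04)}.items():
    for X in (W0,W):
        P=X[v0:v1,u0:u1].reshape(-1,3); P=P[(P[:,2]>a)&(P[:,2]<b)]; print(n,np.round(P.mean(0),4))
manip.close_job()
E
```

```text
t 18.28 tcp [0.5161 0.2069 0.2095] rv [-2.000e-03  2.188e+00 -2.196e+00] F [-0.1 -0.7 -0.2] M [0.03 0.03 0.01] w 0.0501 q [ 0.261  0.083  1.823 -0.011  1.209  1.805]
[[-0.999, 0.028, 0.03], [-0.03, -0.003, -1.0], [-0.028, -1.0, 0.004]]
tape [0.7657 0.1382 0.0228]
tape [0.7657 0.1378 0.0228]
driver [ 0.764  -0.2088  0.0213]
driver [ 0.764  -0.2082  0.0212]
the job is handed in; nothing more can be done
```

View pics/top3.png

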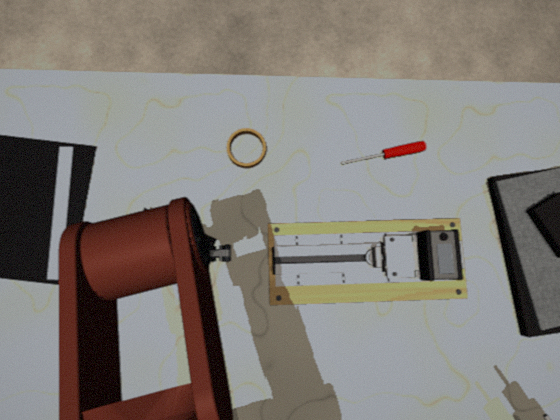

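I took the rail stop from the foam and seated its foot in the slot. I then pushed the cradle home, squeezed the buffer, turned the wing a quarter turn clockwise to its stop and let go. The job was handed in at about 18 s; no verdict came back.

**Last checks**
- **Stop:** the wing is across the slot, within about 1° of square. Its top is about 45 mm above the rail, where 46 mm is expected with the collar seated. It kept holding the buffer when I took the push off.
- **Cradle:** it looks home against the end stop in the pictures, and the push force rose as expected when it got there.
- **Forces:** the wrist readings peaked at about 15 N pushing on the buffer and 1 N m at the wing's stop. That torque is above the 0.5 N m at which the stop should already be felt.
- **Tape and screwdriver:** both moved less than 1 mm.

**Less certain**
- **Buffer squeeze:** before-and-after top pictures give about 2.6 mm (±0.5), and the force and position readings give 1.3 to 2.5 mm. These disagree somewhat, but both are above the 1 mm asked for.
- **Knob:** the arm hid it in the final picture, so I did not re-measure it. The arm never worked against it.

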